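# Gauge the mould spacer bars and clamp the good ones

### The job

Clear the small mould block out of the clamp bed and set it on the bare bench, and gauge the spacer bars standing on the bench by pinching each across its thickness: undersize bars (16 mm) go in the shallow tray, full-thickness bars (22 mm) in the clamp bed, each pointing from the jaw to the fence and none piled on another. When all the full ones are loaded, pump the hand lever with full strokes, letting it spring right back up each time, until the jaw is fully home (four strokes) and has pushed the bars up to the fence. Leave the knob, the disc and the snap-hook blank where they are.

Things in the scene. Friction and masses are not known exactly. Their poses are not given: they have to be found in the camera images.
- bar_a_mid (a point): aluminium spacer bar, 120 mm long, 40 mm high standing on its edge, either 22 mm (full) or 16 mm (undersize) thick: its name does not tell which. Point: its centre, 20 mm above its underside (8 or 11 mm up if it has fallen on its side). x along its length, y across its thickness, z up as it stands on the bench at the start. May be absent
- bar_b_mid (a point): aluminium spacer bar, 120 mm long, 40 mm high standing on its edge, either 22 mm (full) or 16 mm (undersize) thick: its name does not tell which. Point: its centre, 20 mm above its underside (8 or 11 mm up if it has fallen on its side). x along its length, y across its thickness, z up as it stands on the bench at the start. May be absent
- bar_c_mid (a point): aluminium spacer bar, 120 mm long, 40 mm high standing on its edge, either 22 mm (full) or 16 mm (undersize) thick: its name does not tell which. Point: its centre, 20 mm above its underside (8 or 11 mm up if it has fallen on its side). x along its length, y across its thickness, z up as it stands on the bench at the start. May be absent
- bar_d_mid (a point): aluminium spacer bar, 120 mm long, 40 mm high standing on its edge, either 22 mm (full) or 16 mm (undersize) thick: its name does not tell which. Point: its centre, 20 mm above its underside (8 or 11 mm up if it has fallen on its side). x along its length, y across its thickness, z up as it stands on the bench at the start. May be absent
- bar_e_mid (a point): aluminium spacer bar, 120 mm long, 40 mm high standing on its edge, either 22 mm (full) or 16 mm (undersize) thick: its name does not tell which. Point: its centre, 20 mm above its underside (8 or 11 mm up if it has fallen on its side). x along its length, y across its thickness, z up as it stands on the bench at the start. May be absent
- bed_floor (a point): fixed clamp bed, grey plate 234 mm (x) by 316 mm (y -226 to +90). Point: on its floor (8 mm above the bench), in the middle of where clamped bars end up. Axes: z up, y from jaw to fence. Fence (40 mm high) inner face at y = +61.5 mm, side rails (12 mm high) inner faces at x = +-105 mm. Bars go in along y, side by side along x (65 mm apart suits three), centres between y = -35 and 0 mm
- jaw_face (a point): middle of the bar-side face of the clamp jaw, a 190 x 14 x 36 mm aluminium plate; 103 mm before the middle of the bed floor (y = -103 mm) when drawn back, leaving 164 mm to the fence. Behind it the ratchet housing fills x -5 to +95, y -218 to -138 mm of the bed, up to 54 mm above the bench (pivot lugs 88 mm), under the lever
- tray_in (a point): shallow dark steel tray fixed to the bench for undersize bars, outside 170 (x) x 150 (y) mm, walls 4 mm thick and 14 mm high. Point: middle of its inner floor, 4 mm above the bench; x along the 170 mm side. (Mind the fixed red vice, 196 mm high, on the bench behind the bars: world y about 0.03 to 0.35 m, beyond x = 0.63 m)
- lever_grip (a point): middle of the pump lever's black round cross handle, 60 mm long (along the bed's y), 20 mm thick. Pressed down from above; 151 mm above the bench at rest, 65 mm at full stroke. It moves on a 130 mm arc, in the bed's x-z plane, about a pivot at x = +70, y = -178 mm from the bed's middle, 78 mm above the bench; handle on the pivot's -x side, 0.6 rad above level at rest
- lever (a joint): pump lever: 0 = sprung up at rest, 0.70 rad = fully down (0.10 rad below level, hard stop). A spring lifts it back; about 4 to 8 N on the handle presses it down
- jaw (a joint): clamp jaw, m: 0 = drawn back, about 0.041 = fully home (122 mm from jaw to fence). A ratchet moves it about 10 mm toward the fence at each full down stroke; it stays while the lever springs back. After the fourth full stroke more strokes do nothing. It pushes the bars along; it cannot be drawn back
- block_mid (a point): small white mould block with a bored hole in its top, 36 (x) x 50 (y) x 34 (z) mm, 0.28 kg, left lying on the floor of the clamp bed. Point: its centre, 17 mm up
- knob_v: violet marbled moulded knob, 44 mm across, 24 mm high; bystander. Origin under its centre
- snap_c: flat moulded snap-hook blank, 49 x 100 x 11 mm; bystander. Origin under its centre
- disc_g: green moulded disc, 42 mm across, 11 mm high; bystander. Origin under its centre

How it is judged (in metres and radians):
On the way, in this order (a step that is already met when the one before it is completed fails the run):
1. the mould block is out of the bed on the bench, and every full-thickness bar stands or lies in the clamp bed, pointing from fence to jaw, let go, with the jaw still drawn back (x of bar_b_mid in the frame of bed_floor between -0.1 and 0.1 m and y of bar_b_mid in the frame of bed_floor between -0.045 and 0.006 m and z of bar_b_mid in the frame of bed_floor between 0.004 and 0.026 m and angle between the x axis of each of bar_b_mid, bar_c_mid, bar_e_mid and the y axis of bed_floor, either way round below 0.35 rad and linear speed of each of bar_b, bar_c, bar_e, block below 0.02 m/s and contact force between the fingers and bar_b below 0.1 N and x of bar_c_mid in the frame of bed_floor between -0.1 and 0.1 m and y of bar_c_mid in the frame of bed_floor between -0.045 and 0.006 m and z of bar_c_mid in the frame of bed_floor between 0.004 and 0.026 m and contact force between the fingers and bar_c below 0.1 N and x of bar_e_mid in the frame of bed_floor between -0.1 and 0.1 m and y of bar_e_mid in the frame of bed_floor between -0.045 and 0.006 m and z of bar_e_mid in the frame of bed_floor between 0.004 and 0.026 m and contact force between the fingers and bar_e below 0.1 N and value of joint jaw below 0.006 m and (x of block_mid in the frame of bed_floor above 0.135 m or x of block_mid in the frame of bed_floor below -0.135 m or y of block_mid in the frame of bed_floor above 0.108 m or y of block_mid in the frame of bed_floor below -0.244 m) and height (world z) of block_mid below 0.03 m), for 0.2 s.
2. first full stroke: the lever pressed down (past 0.58 of 0.70 rad) (value of joint lever above 0.58 rad).
3. the lever sprung back up (below 0.10 rad) after the first stroke (value of joint lever below 0.1 rad).
4. second full stroke: the lever pressed down (past 0.58 of 0.70 rad) (value of joint lever above 0.58 rad).
5. the lever sprung back up (below 0.10 rad) after the second stroke (value of joint lever below 0.1 rad).
6. third full stroke: the lever pressed down (past 0.58 of 0.70 rad) (value of joint lever above 0.58 rad).
7. the lever sprung back up (below 0.10 rad) after the third stroke (value of joint lever below 0.1 rad).
8. the jaw pumped fully home (past 38 mm) (value of joint jaw above 0.038 m), for 0.1 s.
At the end, for the whole second after the job is handed in: All 22 mm bars on the clamp bed floor, along its y within 0.12 rad, centre within 9 mm of the bed's middle lengthwise; all 16 mm bars on the tray floor; jaw past 38 mm, lever up (<0.10 rad), mould block on the bench beside the bed (centre below 30 mm); all at rest (x of bar_b_mid in the frame of bed_floor between -0.1 and 0.1 m and y of bar_b_mid in the frame of bed_floor between -0.009 and 0.009 m and z of bar_b_mid in the frame of bed_floor between 0.004 and 0.026 m and angle between the x axis of each of bar_b_mid, bar_c_mid, bar_e_mid and the y axis of bed_floor, either way round below 0.12 rad and linear speed of each of bar_b, bar_c, bar_e, bar_a, bar_d, block below 0.02 m/s and x of bar_c_mid in the frame of bed_floor between -0.1 and 0.1 m and y of bar_c_mid in the frame of bed_floor between -0.009 and 0.009 m and z of bar_c_mid in the frame of bed_floor between 0.004 and 0.026 m and x of bar_e_mid in the frame of bed_floor between -0.1 and 0.1 m and y of bar_e_mid in the frame of bed_floor between -0.009 and 0.009 m and z of bar_e_mid in the frame of bed_floor between 0.004 and 0.026 m and x of bar_a_mid in the frame of tray_in between -0.079 and 0.079 m and y of bar_a_mid in the frame of tray_in between -0.07 and 0.07 m and z of bar_a_mid in the frame of tray_in between 0.004 and 0.026 m and x of bar_d_mid in the frame of tray_in between -0.079 and 0.079 m and y of bar_d_mid in the frame of tray_in between -0.07 and 0.07 m and z of bar_d_mid in the frame of tray_in between 0.004 and 0.026 m and value of joint jaw above 0.038 m and value of joint lever below 0.1 rad and (x of block_mid in the frame of bed_floor above 0.135 m or x of block_mid in the frame of bed_floor below -0.135 m or y of block_mid in the frame of bed_floor above 0.108 m or y of block_mid in the frame of bed_floor below -0.244 m) and height (world z) of block_mid below 0.03 m); the robot touches nothing.
It fails at once if the knob was moved more than 30 mm (distance of knob_v from where it was at the start of the episode above 0.03 m).
It fails at once if the snap-hook blank was moved more than 30 mm (distance of snap_c from where it was at the start of the episode above 0.03 m).
It fails at once if the disc was moved more than 30 mm (distance of disc_g from where it was at the start of the episode above 0.03 m).
Of bar_a, bar_b, bar_c, bar_d, bar_e only 4 to 5 are there at a start; the rules pass over those that are not, and their reading is None.
At some moment in a run one of bar_a, bar_b, bar_c, bar_d, bar_e may be knocked a few centimetres aside while the robot is not near it.
Once in a run the grip may slacken for a moment while it holds something.
It also fails if it takes over 210 s, if anything falls off the work surface, if the arm or the gripper's body presses on something with over 40 N, if the wrist force passes 120 N, or if a joint passes its speed limit or range.

### The arm

A 6-joint arm with a two-finger parallel gripper is mounted at the origin on a cart in front of the work surface, level with it; the furniture and walls round the work are solid. World frame = base frame: x ahead of the robot, y to its left, z up, the work surface at z = 0. Lengths are in mm, angles in rad, forces in N, time in s.
With the tool pointing down it reaches from about 275 to 1000 mm from the base axis. Payload 8.4 kg.
Tool frame: the origin (TCP) lies on the centre line of the jaws, within the pads' length; the fingertips stand r.tip_reach ahead of it and the grasp point (between the pads) lies 3 mm ahead of it (r.tip_reach is the distance from the TCP to the fingertips, in mm); z points along the fingers, y is the direction in which the jaws open and shut (so a half turn about z gives the same grasp; the last joint's range is limited). The gripper opens to 85 mm and grips with 20 to 120 N. Pads are 22 mm wide; open, the fingers measure 114 mm over their backs; the gripper's body (76 mm by 85 mm) begins 54 mm behind the grasp point. The pads swing forward as they close: fully open they stand 13 mm farther back than shut.
Start: joints at [-1.316, 0.353, 1.633, -0, 1.155, -0.002], TCP at [158.74, -604.508, 253.281] pointing down, gripper open.
Joint ranges: [-2.63, 2.63], [-0.92, 2.1], [0.06, 2.66], [-1.3, 4.44], [0, 2.69], [-3.02, 3.02]. Speed limits (rad/s): [2.22, 2.22, 2.79, 3.14, 3.14, 3.14].

### API

Orientations are given as [roll, pitch, yaw] about the fixed x, y, z axes, in that order (R = Rz(yaw) Ry(pitch) Rx(roll)).
In Python, from rig import sense, optics, r, nets gives the robot as it stands. The module is installed in compiled form; this text tells all that it offers.
- The arm moves only by the tool carry_out, never from a script. Its argument "increments" is a list that holds one entry, the list of rows, each a list of 6 numbers: the shift along the tool's x, y, z normalised to -1 to 1, where 1 is 40 cm, then the turn, a rotation vector about the tool's x, y, z normalised to -1 to 1, where 1 is 60 degrees. A call has 1 to 5 rows; each row is the pose to reach, as a shift and turn from the pose commanded when the call began, along the tool's axes at that moment; what a row does not reach only later rows make up. A row lasts 1/12 s, in which the tool goes at most 41.7 mm and 7.16 degrees, less where a joint would pass 70% of its speed; a pose out of reach is approached as far as the arm can. A call with a number of a shift or a turn outside -1 to 1 is refused whole. A call with a gripper value outside its range is refused whole. "hand" is the closure, from 0 (fully open) to 1 (shut), set as the call begins (left out, the last holds). The fingers move at their own pace and stop on an object; "squeeze" is the grip in N (left out, the last holds). Time passes only in rows, so rows that repeat a pose let the fingers close. It gives the time, the measured TCP pose, the force and the opening at its end, in the units of the state.
- sense(): the state, without advancing time (a new reading comes with each control period).
- optics.grab_frame(name): name is "scene" or "side" or "wrist"; returns a dict with "img" (480x640x3 uint8, red, green, blue), "range_z" (480x640 float32, mm along the optical axis (not along the pixel's ray), 0 where there is no reading), "fov_y" (degrees; the focal length in pixels is half the picture's height over the tangent of half this angle, whatever the lens; pixels are square), "cx", "cy" (the principal point, pixels), "k1" (the pictures are not rectified: a ray, as slopes to the right and down, at radius r is drawn at 1 + k1 r^2 times it, then the intrinsics apply), "R" (3x3) and "t" (3): a world point X has camera coordinates R X + t. Camera axes: x right, y down, z forward; pixel columns grow to the right and rows downward; lengths in mm; the calibration is good to about 2 mm. A picture is of the moment at which its call begins.
- r.sign_off(): hands the job in, once; it reports no verdict.
Trained networks look in the newest picture that a camera, given by its name, has taken for a name from the list of things; names that differ only in an ending like _2 or _b are one class to them, and where a whole thing is asked for, a point or a joint stands for the part that bears it (a point fixed in the world has none). Each returns a list of dicts, best first, with "confidence" (0 to 1); they miss things now and then, are a little off and sometimes report something else, mostly with a low value. They report only what shows in the picture. A call takes as long as a camera call.
- nets.trace(target, camera): "mask" (480x640 bool, what is visible of it).
- nets.tip_of(target, camera): "point" ([x, y, z] in mm, in world coordinates, good to about 4 mm: a listed point, or the origin of a listed thing).
The state is a dict: "clock": time; "qpos": joint angles; "qvel": joint speeds; "joint_efforts": joint torques, N m; "eef_pos": TCP position; "tcp_rot": TCP orientation; "contact_force": force on the tool from outside, world axes, zero at the start; "wrist_torque": the same for the moment, N m; "opening": opening from 0.0 (shut) to 1.0 (fully open).
Only numpy, scipy, OpenCV 4.12 (cv2) and the standard library are available. Lean on these libraries where they do the work, as an engineer would, in place of code of your own. Each camera call takes 0.05 s, during which the arm holds its last target.

## Working session

There is one attempt and no reset: what is moved stays moved. The work goes in short steps, Python scripts to look and compute and a tool call to move; the robot and the scene stay as the last step left them, time stands still between calls to the robot, and variables do not carry over. Pictures are saved under pics/ and viewed, and the job is handed in when it is done.

Besides the shell and the picture viewer there is one more tool, called after ">>>" by a JSON object that holds its "name" and its "arguments", one argument or row to a line. carry_out: Moves the arm, as the interface text tells. Its arguments: {"type":"object","properties":{"increments":{"type":"array","items":{"type":"array","items":{"type":"array","items":{"type":"number","minimum":-1,"maximum":1}}}},"hand":{"type":"number"},"squeeze":{"type":"number"}},"required":["increments"]}

```bash
mkdir -p pics; ls
cat > h.py <<'E'
import numpy as np, cv2
from rig import sense, optics, r, nets
from scipy.spatial.transform import Rotation as Rn
def shot(n,f):
    d=optics.grab_frame(n); cv2.imwrite('pics/'+f+'.png',d['img'][:,:,::-1]); return d
def rays(d):
    H,W=d['range_z'].shape
    f=(H/2)/np.tan(np.radians(d['fov_y'])/2)
    K=np.array([[f,0,d['cx']],[0,f,d['cy']],[0,0,1]])
    u,v=np.meshgrid(np.arange(W),np.arange(H))
    x=(u-d['cx'])/f; y=(v-d['cy'])/f
    xu,yu=x.copy(),y.copy()
    for _ in range(20):
        s=1+d['k1']*(xu**2+yu**2); xu=x/s; yu=y/s
    return xu,yu
def cloud(d):
    xu,yu=rays(d); z=d['range_z']
    P=np.stack([xu*z,yu*z,z],-1)
    return (P-np.array(d['t']))@np.array(d['R'])
E
python3 - <<'E'
from h import *
print(sense()); print(r.tip_reach)
for n in ['scene','side','wrist']:
    d=shot(n,n+'0'); print(n,d['fov_y'],d['cx'],d['cy'],d['k1'],np.array(d['R']).tolist(),d['t'])
for t in ['bar_a_mid','bed_floor','jaw_face','tray_in','lever_grip','block_mid','knob_v','snap_c','disc_g']:
  for c in ['scene','side']:
    print(t,c,[(np.round(o['point']).tolist(),round(o['confidence'],2)) for o in nets.tip_of(t,c)][:7])
E
```

```text
pics
{'clock': 0.0, 'qpos': array([-1.31640921e+00,  3.53649685e-01,  1.63412347e+00, -1.98620132e-05,
        1.15521151e+00, -2.37954527e-03]), 'qvel': array([-0.00101064,  0.0003132 , -0.00031868,  0.00016867,  0.00068507,
        0.00092753]), 'joint_efforts': array([-3.29085546e-03, -6.05262423e+01, -3.42065084e+01,  3.66061920e-05,
        9.29304137e-03,  4.83028188e-06]), 'eef_pos': array([ 158.61677647, -604.0793292 ,  252.56526672]), 'tcp_rot': array([-3.14020060e+00,  1.48477713e-05,  2.56774708e-01]), 'contact_force': array([-0.13074668, -0.24097397, -0.34347994]), 'wrist_torque': array([-0.01679454,  0.01172805,  0.00277666]), 'opening': 0.9983459195331227}
22.0
scene 53.9569502559406 317.48252487588655 235.84782120816035 0.033005213560973426 [[-0.889887717772057, -0.4561686326688657, -0.003166753456962905], [-0.24049825192645705, 0.4750370064640611, -0.8464634861055624], [0.38763441614330124, -0.7524958611571766, -0.5324373562801175]] [ 518.53176809  246.02300988 1230.43852549]
side 54.350340658449724 324.1633747851572 237.22881506189503 -0.05450498772254888 [[0.9701212
[... 649 characters left out ...]
de [([521.0, -197.0, 10.0], 0.83)]
jaw_face scene [([738.0, -110.0, 1.0], 0.65), ([516.0, -297.0, 34.0], 0.64)]
jaw_face side [([517.0, -297.0, 28.0], 0.67)]
tray_in scene [([498.0, 391.0, 6.0], 0.73)]
tray_in side [([502.0, 393.0, 3.0], 0.58)]
lever_grip scene [([472.0, -371.0, 152.0], 0.45)]
lever_grip side [([475.0, -368.0, 150.0], 0.93)]
block_mid scene [([565.0, -204.0, 25.0], 0.52)]
block_mid side [([564.0, -208.0, 27.0], 0.86)]
knob_v scene [([622.0, 266.0, -1.0], 0.53)]
knob_v side []
snap_c scene [([738.0, -108.0, 3.0], 0.6), ([465.0, 164.0, 17.0], 0.36)]
snap_c side [([742.0, -111.0, -2.0], 0.67)]
disc_g scene [([357.0, 391.0, -1.0], 0.57)]
disc_g side [([356.0, 395.0, 1.0], 0.55)]
```

View pics/scene0.png

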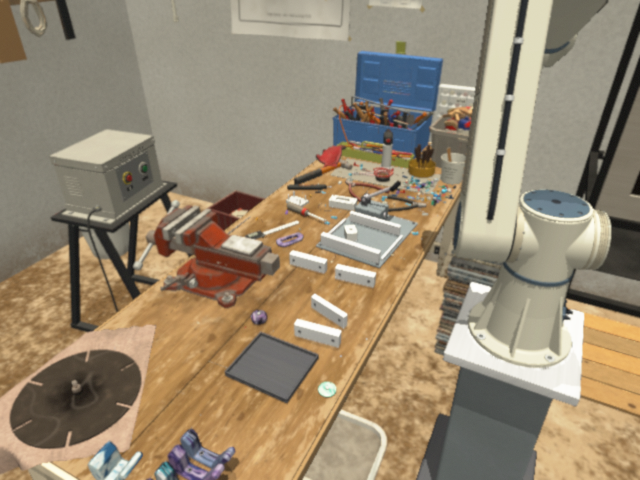

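View pics/side0.png

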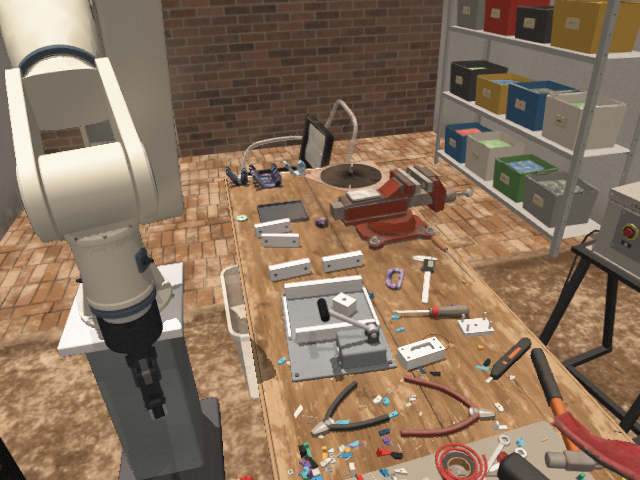

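View pics/wrist0.png

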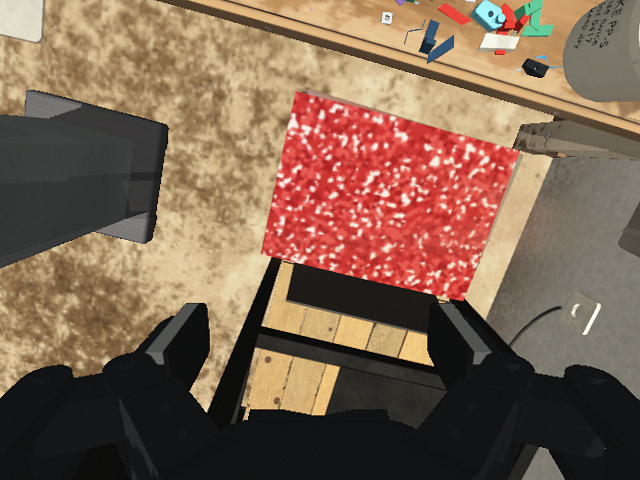

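Run:
```python
from h import *
for c in ['scene','side']:
    d=optics.grab_frame(c); P=cloud(d)
    for b in 'abcde':
      for o in nets.tip_of(f'bar_{b}_mid',c)[:6]: print(b,c,np.round(o['point']),round(o['confidence'],2))
    ms=nets.trace('bar_a_mid',c)
    for o in ms[:8]:
        m=o['mask']; q=P[m]; print('mask',m.sum(),round(o['confidence'],2),np.median(q,0).round(),np.argwhere(m).mean(0).round())
    # height map
    ok=(d['range_z']>0)&(P[...,2]>-10)&(P[...,2]<250)&(P[...,0]>250)&(P[...,0]<900)&(abs(P[...,1])<600)
    img=np.zeros((600,650*1+150,3),np.uint8)
    pts=P[ok]; 
    o=np.argsort(pts[:,2]); pts=pts[o]
    rgb=d['img'][ok][o]
    X=(900-pts[:,0]).astype(int); Y=((600-pts[:,1])*0.66).astype(int)
    img=np.zeros((660,800,3),np.uint8); 
    img[np.clip(X*0.9,0,599).astype(int),np.clip(Y,0,799)]=rgb[:,::-1]
    cv2.imwrite(f'pics/top_{c}.png',img[:600])
    np.save(c+'_P.npy',P)
```

```text
b scene [619.  -2.  18.] 0.92
c scene [456.  -6.  20.] 0.79
c scene [356. 390.   1.] 0.69
d scene [461. 169.  20.] 0.96
e scene [446. 261.  16.] 0.92
b side [624. 268.  -4.] 0.22
c side [455.  -1.  20.] 0.93
c side [613.  -7.  22.] 0.49
d side [459. 174.  17.] 0.87
e side [449. 262.  16.] 0.76
e side [460.  -2.  24.] 0.41
mask 671 0.37 [460. -14.  25.] [269. 290.]
```

The scene shows four bars: in the scene picture at about (307,262), (355,275), (328,309) and (317,333), so one is absent. The tray is at (272,365), the disc at (327,389), the knob at (260,317), and the bed at (365,235) with the block in it. Next I'll fit the poses from depth.

Run:
```python
from h import *
for c in ['scene','side']:
    P=np.load(c+'_P.npy')
    for n,g in dict(b=(619,-4),c=(457,-4),d=(460,171),e=(447,261)).items():
        m=(np.hypot(P[...,0]-g[0],P[...,1]-g[1])<85)&(P[...,2]>33)&(P[...,2]<48)
        q=P[m][:,:2].astype(np.float32)
        # top face
        if len(q)<10: print(n,c,len(q)); continue
        rc=cv2.minAreaRect(q); bx=cv2.boxPoints(rc); e1=bx[1]-bx[0]; e2=bx[2]-bx[1]
        l=e1 if np.hypot(*e1)>np.hypot(*e2) else e2
        print(n,c,len(q),np.round(rc[0],1),np.round(rc[1],1),'ang',round(np.degrees(np.arctan2(l[1],l[0]))%180,1),'medz',np.median(P[m][:,2]).round(1))
    # fence top, block, jaw
    for nm,g,rad,z0,z1 in [('fence',(521,-128),130,34,60),('block',(565,-206),40,35,60),('jaw',(517,-304),110,36,50),('tray',(500,392),140,9,20),('bedrails',(521,-196),140,15,26),('grip',(474,-370),45,140,175)]:
        m=(np.hypot(P[...,0]-g[0],P[...,1]-g[1])<rad)&(P[...,2]>z0)&(P[...,2]<z1)
        if nm=='fence': m&=(P[...,1]>-165)&(P[...,1]<-80)
        if nm=='jaw': m&=(P[...,1]<-280)&(P[...,1]>-330)
        q=P[m][:,:2].astype(np.float32)
        if len(q)<10: print(nm,c,len(q)); continue
        rc=cv2.minAreaRect(q); bx=cv2.boxPoints(rc); e1=bx[1]-bx[0]; e2=bx[2]-bx[1]
        l=e1 if np.hypot(*e1)>np.hypot(*e2) else e2
        print(nm,c,len(q),np.round(rc[0],1),np.round(rc[1],1),'ang',round(np.degrees(np.arctan2(l[1],l[0]))%180,1),'medz',np.median(P[m][:,2]).round(1))
```

```text
b scene 229 [617.5  -1.9] [121.   33.5] ang 1.9 medz 40.0
c scene 262 [459.3  -2.2] [119.8  28.3] ang 5.7 medz 40.2
d scene 267 [471.7 206.5] [ 88.  124.4] ang 162.4 medz 40.3
e scene 495 [452.  226.8] [119.2  99.5] ang 5.2 medz 40.4
fence scene 415 [ 530.3 -122.4] [ 32.1 212.1] ang 174.8 medz 46.1
block scene 107 [ 564.7 -206.2] [37.1 57.6] ang 125.7 medz 42.5
jaw scene 248 [ 515.6 -308.9] [ 41.8 187.1] ang 177.1 medz 44.2
tray scene 649 [475.7 370.4] [224.7 200. ] ang 0.6 medz 12.7
bedrails scene 476 [ 523.9 -205.6] [196.8 226.6] ang 176.1 medz 20.1
grip scene 79 [ 479.6 -365.2] [68.5 33.9] ang 87.0 medz 157.2
b side 228 [616.9  -6.8] [119.9  29.3] ang 2.5 medz 38.5
c side 239 [459.3  -6.9] [119.4  29.9] ang 2.2 medz 38.3
d side 185 [468.  204.9] [ 97.1 118.3] ang 166.4 medz 37.9
e side 179 [450.2 225.6] [119.4  96.3] ang 1.7 medz 38.3
fence side 580 [ 530.9 -127.8] [ 23.7 209.2] ang 175.4 medz 45.3
block side 204 [ 564.2 -211.5] [39.9 51.2] ang 124.2 medz 40.6
jaw side 399 [ 515.4 -305.4] [ 20.6 188.3] ang 175.9 medz 43.4
tray side 152 [502.2 360.4] [215.5 170.2] ang 89.2 medz 12.3
bedrails side 668 [ 530.8 -221.4] [188.6 241.5] ang 174.7 medz 19.6
grip side 238 [ 480.2 -370.9] [60.9 35. ] ang 85.0 medz 156.9
```

View pics/top_scene.png

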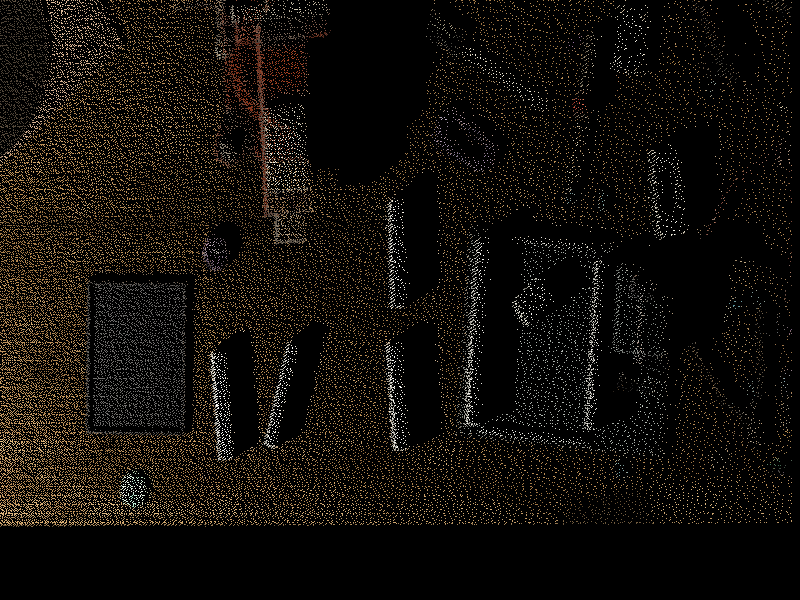

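View pics/top_side.png

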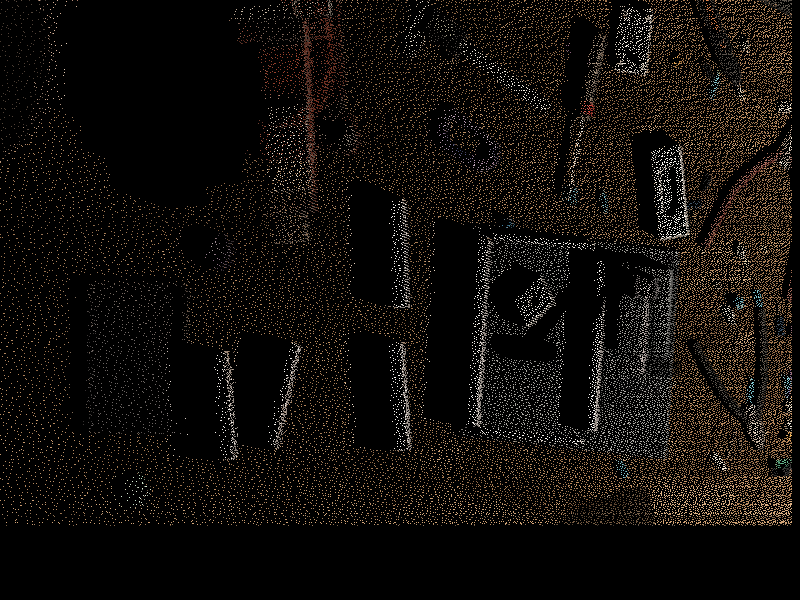

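```bash
cat >> h.py <<'E'
TH=-4.5
BED=np.array([524.,-196.5])
def bed(x,y):
    a=np.radians(TH); return BED+np.array([[np.cos(a),-np.sin(a)],[np.sin(a),np.cos(a)]])@np.array([x,y])
def plan(*wps):
    s=sense(); p=np.array(s['eef_pos']); Rc=Rn.from_euler('xyz',s['tcp_rot'])
    print('now',s['clock'],p.round(1),np.degrees(s['tcp_rot']).round(1),'q',s['qpos'].round(2),'F',s['contact_force'].round(1),'op',round(s['opening'],3))
    for w in wps:
        tp=np.array(w[:3],float); Rt=Rn.from_euler('xyz',[np.pi,0,np.radians(w[3])])
        dist=np.linalg.norm(tp-p); rv=(Rc.inv()*Rt).as_rotvec(); ang=np.degrees(np.linalg.norm(rv))
        n=max(dist/41.5,ang/7.1); k=max(1,int(np.ceil(n/5)))
        print('->',w,'rows',round(n,1))
        p0,R0=p,Rc
        for i in range(1,k+1):
            pi=p0+(tp-p0)*i/k; Ri=R0*Rn.from_rotvec(rv*i/k)
            v=np.r_[Rc.inv().apply(pi-p)/400,(Rc.inv()*Ri).as_rotvec()/np.radians(60)]
            v=np.round(v,3)+0.0
            print('   ',v.tolist(),'rows',int(np.ceil(n/k)))
            p=p+Rc.apply(v[:3]*400); Rc=Rc*Rn.from_rotvec(v[3:]*np.radians(60))
E
python3 -c "
from h import *
plan((540,-215,250,35))"
```

```text
now 1.75 [ 158.7 -604.5  253.3] [180.    0.   14.7] q [-1.32  0.35  1.63 -0.    1.16 -0.  ] F [ 0.3  0.5 -0.3] op 1.002
-> (540, -215, 250, 35) rows 13.1
    [0.39, -0.233, 0.003, 0.0, 0.0, -0.113] rows 5
    [0.414, -0.186, 0.002, 0.0, 0.0, -0.112] rows 5
    [0.434, -0.136, 0.003, 0.0, 0.0, -0.113] rows 5
```

>>> {"name": "carry_out", "arguments": {
  "increments": [
    [[0.39,-0.233,0.003,0,0,-0.113],[0.39,-0.233,0.003,0,0,-0.113],[0.39,-0.233,0.003,0,0,-0.113],[0.39,-0.233,0.003,0,0,-0.113],[0.39,-0.233,0.003,0,0,-0.113]]
  ]
}}

```text
clock: 2.17
eef_pos: [288.4, -471.3, 252.1]
tcp_rot: [-3.14, -0.001, 0.376]
contact_force: [-0.1, -0.7, -0.5]
opening: 1.0
```

>>> {"name": "carry_out", "arguments": {
  "increments": [
    [[0.414,-0.186,0.002,0,0,-0.112],[0.414,-0.186,0.002,0,0,-0.112],[0.414,-0.186,0.002,0,0,-0.112],[0.414,-0.186,0.002,0,0,-0.112],[0.414,-0.186,0.002,0,0,-0.112]]
  ]
}}

```text
clock: 2.58
eef_pos: [415.5, -341.5, 251.5]
tcp_rot: [-3.141, -0.002, 0.494]
contact_force: [0.2, -1.0, 0.6]
opening: 1.003
```

>>> {"name": "carry_out", "arguments": {
  "increments": [
    [[0.434,-0.136,0.003,0,0,-0.113],[0.434,-0.136,0.003,0,0,-0.113],[0.434,-0.136,0.003,0,0,-0.113],[0.434,-0.136,0.003,0,0,-0.113],[0.434,-0.136,0.003,0,0,-0.113]]
  ]
}}

```text
clock: 3.0
eef_pos: [543.2, -211.3, 250.3]
tcp_rot: [3.141, -0.002, 0.613]
contact_force: [-0.5, 0.2, 0.0]
opening: 0.998
```

```bash
python3 -c "
from h import *
d=shot('wrist','w1'); P=cloud(d); np.save('w1.npy',P)
for o in nets.trace('block_mid','wrist')[:2]:
    m=o['mask']&(P[...,2]>36)&(P[...,2]<50); q=P[m][:,:2].astype(np.float32); print(o['confidence'],len(q),cv2.minAreaRect(q),np.median(P[m][:,2]))
print(nets.tip_of('block_mid','wrist')[:1],nets.tip_of('bed_floor','wrist')[:1])
for nm,x0,x1,y0,y1,z0,z1 in [('jaw',400,640,-335,-285,39,50),('fence',400,650,-165,-90,40,60)]:
    m=(P[...,0]>x0)&(P[...,0]<x1)&(P[...,1]>y0)&(P[...,1]<y1)&(P[...,2]>z0)&(P[...,2]<z1); q=P[m].astype(np.float32)
    if len(q)>20: print(nm,len(q),cv2.minAreaRect(q[:,:2].copy()),np.median(q[:,2]))
plan((565,-208,150,35))"
```

```text
0.83 2083 ((564.069580078125, -208.9065704345703), (36.26959228515625, 50.026336669921875), 34.877376556396484) 42.726149943596226
[{'point': [562.0, -210.1, 24.3], 'confidence': 0.82}] [{'point': [525.8, -196.4, 6.6], 'confidence': 0.73}]
jaw 3333 ((514.1576538085938, -314.1568298339844), (37.32231903076172, 189.7974090576172), 85.65628051757812) 46.376335
fence 5194 ((530.0211791992188, -123.78693389892578), (18.551639556884766, 209.710693359375), 85.14832305908203) 48.64377
now 3.2 [ 539.7 -214.9  249.9] [-180.     0.    35.1] q [-0.38  0.29  1.73 -0.    1.12  0.58] F [ 0.9 -0.6 -0.2] op 1.003
-> (565, -208, 150, 35) rows 2.5
    [0.062, 0.022, 0.25, 0.0, 0.001, 0.001] rows 3
```

View pics/w1.png

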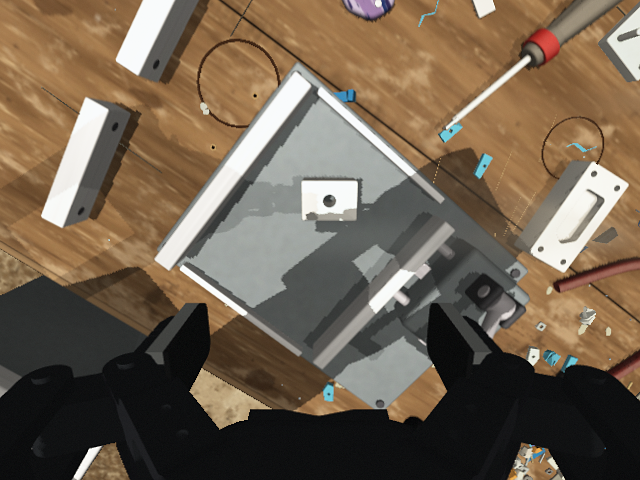

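```bash
sed -i 's/^TH=.*/TH=-4.7/; s/^BED=.*/BED=np.array([524.5,-195.5])/' h.py; python3 -c "
from h import *
plan((564,-209,130,35),(564,-209,32,35))"
```

```text
now 3.2 [ 539.7 -214.9  249.9] [-180.     0.    35.1] q [-0.38  0.29  1.73 -0.    1.12  0.58] F [ 0.9 -0.6 -0.2] op 1.003
-> (564, -209, 130, 35) rows 3.0
    [0.058, 0.023, 0.3, 0.0, 0.001, 0.001] rows 3
-> (564, -209, 32, 35) rows 2.4
    [0.0, 0.0, 0.245, 0.0, 0.0, 0.0] rows 3
```

>>> {"name": "carry_out", "arguments": {
  "increments": [
    [[0.058,0.023,0.3,0,0.001,0.001],[0.058,0.023,0.3,0,0.001,0.001],[0.058,0.023,0.3,0,0.001,0.001],[0.058,0.023,0.4,0,0.001,0.001],[0.058,0.023,0.45,0,0.001,0.001]]
  ]
}}

```text
clock: 3.62
eef_pos: [561.2, -209.8, 65.9]
tcp_rot: [-3.138, 0.002, 0.608]
contact_force: [-0.8, 0.5, -1.1]
opening: 1.003
```

>>> {"name": "carry_out", "arguments": {
  "increments": [
    [[0,0,0.095,0,0,0],[0,0,0.095,0,0,0],[0,0,0.095,0,0,0]]
  ]
}}

```text
clock: 3.87
eef_pos: [562.0, -209.8, 30.9]
tcp_rot: [-3.138, 0.002, 0.608]
contact_force: [0.1, -0.2, 0.5]
opening: 1.001
```

>>> {"name": "carry_out", "arguments": {
  "increments": [
    [[0,0,0,0,0,0],[0,0,0,0,0,0],[0,0,0,0,0,0],[0,0,0,0,0,0],[0,0,0,0,0,0]]
  ],
  "hand": 1,
  "squeeze": 50
}}

```text
clock: 4.28
eef_pos: [565.5, -209.7, 34.6]
tcp_rot: [3.139, -0.003, 0.61]
contact_force: [-2.0, -0.7, 8.0]
opening: 0.577
```

```bash
python3 -c "
from h import *
plan((564,-209,140,35),(550,80,140,35),(550,80,26,35))"
```

```text
now 4.2833 [ 565.5 -209.7   34.6] [179.8  -0.2  34.9] q [-0.36  0.6   1.82  0.    0.72  0.6 ] F [-2.  -0.7  8. ] op 0.577
-> (564, -209, 140, 35) rows 2.5
    [-0.001, -0.003, -0.263, 0.003, -0.003, -0.001] rows 3
-> (550, 80, 140, 35) rows 7.0
    [0.193, -0.306, 0.0, 0.0, 0.0, 0.0] rows 4
    [0.192, -0.306, 0.0, 0.0, 0.0, 0.0] rows 4
-> (550, 80, 26, 35) rows 2.7
    [0.0, 0.0, 0.285, 0.0, 0.0, 0.0] rows 3
```

>>> {"name": "carry_out", "arguments": {
  "increments": [
    [[0,0,-0.1,0,0,0],[0,0,-0.2,0,0,0],[0,0,-0.263,0,0,0],[0,0,-0.263,0,0,0]]
  ]
}}

```text
clock: 4.62
eef_pos: [567.8, -210.4, 144.4]
tcp_rot: [3.133, -0.007, 0.61]
contact_force: [0.3, -1.0, -2.9]
opening: 0.577
```

>>> {"name": "carry_out", "arguments": {
  "increments": [
    [[0.193,-0.306,0,0,0,0],[0.193,-0.306,0,0,0,0],[0.193,-0.306,0,0,0,0],[0.193,-0.306,0,0,0,0]]
  ]
}}

```text
clock: 4.95
eef_pos: [556.2, -61.0, 137.5]
tcp_rot: [-3.14, -0.001, 0.61]
contact_force: [0.0, -0.3, -3.0]
opening: 0.575
```

>>> {"name": "carry_out", "arguments": {
  "increments": [
    [[0.192,-0.306,0,0,0,0],[0.192,-0.306,0,0,0,0],[0.192,-0.306,0,0,0,0],[0.192,-0.306,0,0,0,0],[0.192,-0.306,0,0,0,0]]
  ]
}}

```text
clock: 5.37
eef_pos: [549.8, 83.7, 137.7]
tcp_rot: [-3.141, -0.002, 0.613]
contact_force: [-0.2, 0.2, -3.1]
opening: 0.576
```

```bash
python3 -c "
from h import *
shot('wrist','w2')
plan((550,80,27,35))"
```

```text
now 5.4167 [549.9  81.9 137.6] [ 1.80e+02 -1.00e-01  3.51e+01] q [0.14 0.39 1.88 0.   0.87 1.1 ] F [ 0.3 -0.5 -1.8] op 0.576
-> (550, 80, 27, 35) rows 2.7
    [-0.003, 0.004, 0.277, 0.0, -0.001, 0.002] rows 3
```

View pics/w2.png

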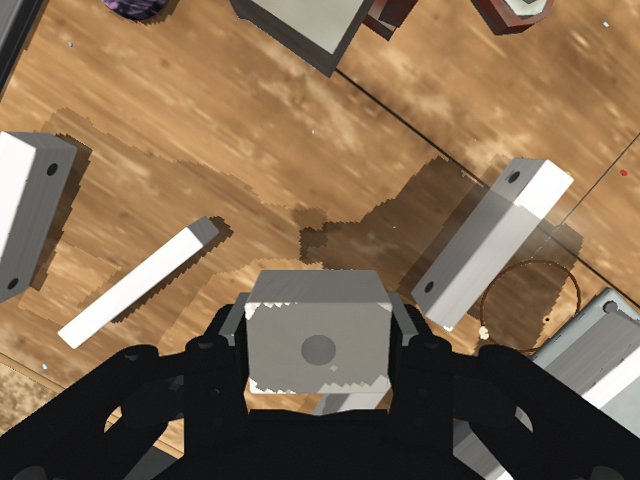

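The block is held between the pads at (318,335), and the spot below it is clear. I'll lower it, let go and back away.

>>> {"name": "carry_out", "arguments": {
  "increments": [
    [[0,0,0.1,0,0,0],[0,0,0.2,0,0,0],[0,0,0.26,0,0,0],[0,0,0.277,0,0,0],[0,0,0.277,0,0,0]]
  ]
}}

```text
clock: 5.83
eef_pos: [549.6, 78.7, 26.5]
tcp_rot: [-3.141, 0.001, 0.609]
contact_force: [-1.0, -0.2, -1.7]
opening: 0.575
```

>>> {"name": "carry_out", "arguments": {
  "increments": [
    [[0,0,0,0,0,0],[0,0,0,0,0,0],[0,0,0,0,0,0]]
  ],
  "hand": 0
}}

```text
clock: 6.08
eef_pos: [551.0, 79.3, 27.3]
tcp_rot: [3.141, -0.002, 0.609]
contact_force: [0.3, 0.3, 0.4]
opening: 0.968
```

>>> {"name": "carry_out", "arguments": {
  "increments": [
    [[0,0,-0.1,0,0,0],[0,0,-0.2,0,0,0],[0,0,-0.3,0,0,0],[0,0,-0.4,0,0,0],[0,0,-0.45,0,0,0]]
  ]
}}

```text
clock: 6.5
eef_pos: [552.1, 79.7, 212.0]
tcp_rot: [3.139, -0.007, 0.61]
contact_force: [1.0, 0.3, -1.5]
opening: 1.003
```

```bash
python3 -c "
from h import *
plan((460,165,260,-15))"
```

```text
now 6.5 [552.1  79.7 212. ] [179.8  -0.4  34.9] q [0.14 0.29 1.82 0.   1.02 1.1 ] F [ 1.   0.3 -1.5] op 1.003
-> (460, 165, 260, -15) rows 7.0
    [-0.033, -0.153, -0.061, 0.0, -0.004, 0.416] rows 4
    [-0.095, -0.125, -0.06, 0.0, -0.003, 0.416] rows 4
```

>>> {"name": "carry_out", "arguments": {
  "increments": [
    [[-0.033,-0.153,-0.061,0,-0.004,0.416],[-0.033,-0.153,-0.061,0,-0.004,0.416],[-0.033,-0.153,-0.061,0,-0.004,0.416],[-0.033,-0.153,-0.061,0,-0.004,0.416]]
  ]
}}

```text
clock: 6.83
eef_pos: [504.0, 123.0, 232.6]
tcp_rot: [3.141, 0.001, 0.168]
contact_force: [0.3, 0.5, 0.2]
opening: 1.0
```

>>> {"name": "carry_out", "arguments": {
  "increments": [
    [[-0.095,-0.125,-0.06,0,-0.003,0.416],[-0.095,-0.125,-0.06,0,-0.003,0.416],[-0.095,-0.125,-0.06,0,-0.003,0.416],[-0.095,-0.125,-0.06,0,-0.003,0.416],[-0.095,-0.125,-0.06,0,-0.003,0.416]]
  ]
}}

```text
clock: 7.25
eef_pos: [458.3, 165.2, 255.9]
tcp_rot: [3.14, 0.004, -0.264]
contact_force: [0.9, 0.9, -0.5]
opening: 0.999
```

```bash
cat >> h.py <<'E'
def bars(d,P,zc=40,lo=4,hi=4,minpts=300):
    m=((abs(P[...,2]-zc)<lo)&(d['range_z']>0)).astype(np.uint8)
    m=cv2.morphologyEx(m,cv2.MORPH_OPEN,np.ones((3,3),np.uint8))
    n,l=cv2.connectedComponents(m)
    for i in range(1,n):
        k=l==i
        if k.sum()<minpts: continue
        q=P[k].astype(np.float32); rc=cv2.minAreaRect(q[:,:2].copy()); (w,h)=rc[1]; a=rc[2] if w>h else rc[2]+90
        a=(a+90)%180-90
        uv=np.argwhere(k).mean(0).round()
        print('top',k.sum(),'c',np.round(rc[0],1),'LxW',np.round([max(w,h),min(w,h)],1),'ang',round(a,1),'z',np.median(q[:,2]).round(1),'row,col',uv,'edge' if (k[0].any() or k[-1].any() or k[:,0].any() or k[:,-1].any()) else '')
E
python3 -c "
from h import *
d=shot('wrist','w3'); P=cloud(d); bars(d,P)
plan((460,171,150,-15))"
```

```text
top 1599 c [580.1  -4.3] LxW [46.5 22.6] ang 2.8 z 40.7 row,col [ 27. 478.] edge
top 1121 c [ 499.3 -111.8] LxW [144.5   4.1] ang -5.0 z 40.0 row,col [ 86. 615.] edge
top 3325 c [459.  -3.] LxW [119.7  22.3] ang 5.1 z 40.6 row,col [166. 497.] 
top 2144 c [460.1 172. ] LxW [119.7  16. ] ang -17.3 z 40.7 row,col [213. 311.] 
top 2867 c [448.7 261.2] LxW [120.1  22.9] ang 6.0 z 40.8 row,col [249. 224.] 
now 7.3 [458.4 165.  255.6] [179.9   0.3 -14.9] q [0.34 0.14 1.91 0.   1.1  2.17] F [-0.2 -0.5  0.3] op 0.996
-> (460, 171, 150, -15) rows 2.5
    [0.001, -0.016, 0.264, 0.002, 0.005, 0.002] rows 3
```

View pics/w3.png

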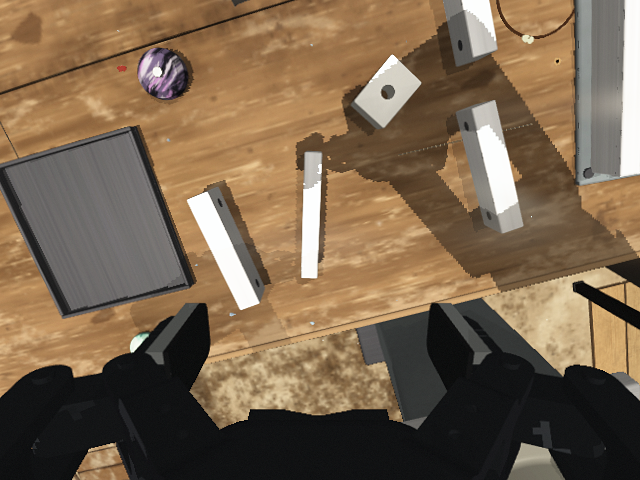

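```bash
python3 -c "
from h import *
plan((460,172,130,-17.3),(460,172,30,-17.3))"
```

```text
now 7.3 [458.4 165.  255.6] [179.9   0.3 -14.9] q [0.34 0.14 1.91 0.   1.1  2.17] F [-0.2 -0.5  0.3] op 0.996
-> (460, 172, 130, -17.3) rows 3.0
    [0.001, -0.019, 0.314, 0.002, 0.005, 0.04] rows 4
-> (460, 172, 30, -17.3) rows 2.4
    [0.0, 0.0, 0.25, 0.0, 0.0, 0.0] rows 3
```

>>> {"name": "carry_out", "arguments": {
  "increments": [
    [[0.001,-0.019,0.1,0.002,0.005,0.04],[0.001,-0.019,0.2,0.002,0.005,0.04],[0.001,-0.019,0.3,0.002,0.005,0.04],[0.001,-0.019,0.4,0.002,0.005,0.04],[0.001,-0.019,0.48,0.002,0.005,0.04]]
  ]
}}

```text
clock: 7.72
eef_pos: [458.9, 171.4, 60.8]
tcp_rot: [3.141, 0.001, -0.301]
contact_force: [0.0, 0.0, 0.3]
opening: 1.002
```

>>> {"name": "carry_out", "arguments": {
  "increments": [
    [[0,0,0.084,0,0,0],[0,0,0.084,0,0,0],[0,0,0.084,0,0,0]]
  ]
}}

```text
clock: 7.97
eef_pos: [458.5, 171.3, 28.5]
tcp_rot: [3.139, 0.004, -0.302]
contact_force: [0.4, 0.3, 0.0]
opening: 1.002
```

>>> {"name": "carry_out", "arguments": {
  "increments": [
    [[0,0,0,0,0,0],[0,0,0,0,0,0],[0,0,0,0,0,0],[0,0,0,0,0,0],[0,0,0,0,0,0]]
  ],
  "hand": 1,
  "squeeze": 60
}}

```text
clock: 8.38
eef_pos: [460.2, 172.3, 30.7]
tcp_rot: [-3.141, -0.001, -0.303]
contact_force: [-0.6, 0.3, -0.2]
opening: 0.299
```

>>> {"name": "carry_out", "arguments": {
  "increments": [
    [[0,0,0,0,0,0],[0,0,0,0,0,0]]
  ]
}}

```text
clock: 8.55
eef_pos: [460.1, 172.3, 30.5]
tcp_rot: [-3.141, -0.001, -0.303]
contact_force: [-1.9, 0.4, 10.9]
opening: 0.179
```

```bash
python3 -c "
from h import *
P=cloud(dict(optics.grab_frame('side')))
print([(np.round(o['point']),round(o['confidence'],2)) for c in ['scene','side'] if optics.grab_frame(c) is not None for o in nets.tip_of('tray_in',c)[:1]])
plan((460,172,110,-17.3),(500,392,110,0))"
```

```text
[(array([498., 392.,   5.]), 0.66), (array([501., 394.,   6.]), 0.75)]
now 8.8 [460.  172.3  30.5] [-180.    -0.   -17.4] q [ 0.36  0.49  2.07 -0.    0.58  2.23] F [-1.6 -0.3 10.5] op 0.18
-> (460, 172, 110, -17.3) rows 1.9
    [0.0, 0.001, -0.199, 0.0, -0.001, -0.001] rows 2
-> (500, 392, 110, 0) rows 5.4
    [-0.034, -0.278, 0.0, 0.0, 0.0, -0.144] rows 3
    [0.008, -0.279, 0.0, 0.0, 0.0, -0.145] rows 3
```

>>> {"name": "carry_out", "arguments": {
  "increments": [
    [[0,0,-0.08,0,0,0],[0,0,-0.18,0,0,0],[0,0,-0.27,0,0,0],[0,0,-0.3,0,0,0]]
  ]
}}

```text
clock: 9.13
eef_pos: [461.5, 172.8, 154.2]
tcp_rot: [-3.138, -0.004, -0.303]
contact_force: [1.5, -0.8, -1.3]
opening: 0.175
```

>>> {"name": "carry_out", "arguments": {
  "increments": [
    [[-0.034,-0.278,0,0,0,-0.144],[-0.034,-0.278,0,0,0,-0.144],[-0.034,-0.278,0,0,0,-0.144]]
  ]
}}

```text
clock: 9.38
eef_pos: [480.8, 284.9, 150.7]
tcp_rot: [-3.14, -0.002, -0.151]
contact_force: [0.5, 1.2, -1.2]
opening: 0.178
```

```bash
python3 -c "
from h import *
d=shot('wrist','w4'); P=cloud(d)
for o in nets.trace('tray_in','wrist')[:1]:
    q=P[o['mask']].astype(np.float32); q=q[(q[:,2]<20)&(q[:,2]>-5)]; print(o['confidence'],cv2.minAreaRect(q[:,:2].copy()))
plan((500,392,110,0))"
```

```text
0.7 ((502.95550537109375, 396.9327087402344), (161.36595153808594, 172.52871704101562), 89.2073974609375)
now 9.4833 [481.  286.3 150.1] [-1.799e+02 -1.000e-01 -8.600e+00] q [0.53 0.37 1.87 0.   0.9  2.25] F [ 0.4 -0.6 -1.3] op 0.177
-> (500, 392, 110, 0) rows 2.8
    [0.007, -0.268, 0.101, -0.002, -0.002, -0.143] rows 3
```

View pics/w4.png

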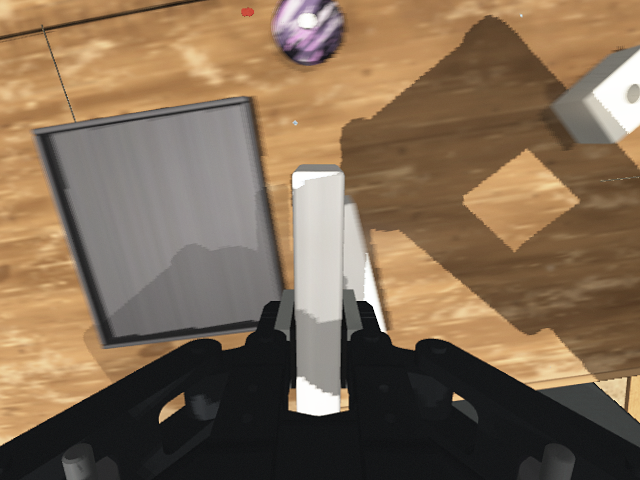

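>>> {"name": "carry_out", "arguments": {
  "increments": [
    [[0.007,-0.268,0.04,-0.002,-0.002,-0.14],[0.007,-0.268,0.08,-0.002,-0.002,-0.14],[0.007,-0.268,0.101,-0.002,-0.002,-0.14],[0.007,-0.268,0.16,-0.002,-0.002,-0.14],[0.007,-0.268,0.22,-0.002,-0.002,-0.14]]
  ]
}}

```text
clock: 9.9
eef_pos: [498.9, 389.2, 60.7]
tcp_rot: [3.14, 0.002, -0.004]
contact_force: [-0.5, -1.0, -1.7]
opening: 0.18
```

```bash
python3 -c "
from h import *
plan((500,392,36,-0.5))"
```

```text
now 9.9 [498.9 389.2  60.7] [ 1.799e+02  1.000e-01 -2.000e-01] q [ 0.66  0.59  1.74 -0.    0.81  2.24] F [-0.5 -1.  -1.7] op 0.18
-> (500, 392, 36, -0.5) rows 0.6
    [0.003, -0.007, 0.062, 0.002, 0.002, 0.004] rows 1
```

>>> {"name": "carry_out", "arguments": {
  "increments": [
    [[0.001,-0.004,0.04,0.001,0.001,0],[0.001,-0.004,0.062,0.001,0.001,0],[0.001,-0.004,0.062,0.001,0.001,0]]
  ]
}}

```text
clock: 10.15
eef_pos: [498.3, 388.5, 35.4]
tcp_rot: [3.139, 0.004, -0.006]
contact_force: [-0.9, 0.1, -1.5]
opening: 0.175
```

>>> {"name": "carry_out", "arguments": {
  "increments": [
    [[0,0,0,0,0,0],[0,0,0,0,0,0],[0,0,0,0,0,0]]
  ],
  "hand": 0.3
}}

```text
clock: 10.4
eef_pos: [499.7, 389.4, 37.4]
tcp_rot: [3.141, 0.001, -0.006]
contact_force: [-0.1, -0.0, 0.5]
opening: 0.598
```

>>> {"name": "carry_out", "arguments": {
  "increments": [
    [[0,0,-0.1,0,0,0],[0,0,-0.2,0,0,0],[0,0,-0.3,0,0,0],[0,0,-0.4,0,0,0],[0,0,-0.45,0,0,0]]
  ],
  "hand": 0
}}

```text
clock: 10.82
eef_pos: [501.1, 390.6, 222.7]
tcp_rot: [-3.138, -0.004, -0.006]
contact_force: [1.3, 0.4, 0.0]
opening: 0.998
```

```bash
python3 -c "
from h import *
plan((448,255,210,6))"
```

```text
now 10.8167 [501.1 390.6 222.7] [-179.8   -0.2   -0.4] q [0.66 0.4  1.64 0.   1.1  2.24] F [1.3 0.4 0. ] op 0.998
-> (448, 255, 210, 6) rows 3.5
    [-0.131, 0.34, 0.03, -0.003, -0.004, -0.106] rows 4
```

>>> {"name": "carry_out", "arguments": {
  "increments": [
    [[-0.131,0.34,0.03,-0.003,-0.004,-0.106],[-0.131,0.34,0.03,-0.003,-0.004,-0.106],[-0.131,0.34,0.03,-0.003,-0.004,-0.106],[-0.131,0.34,0.03,-0.003,-0.004,-0.106],[-0.131,0.34,0.03,-0.003,-0.004,-0.106]]
  ]
}}

```text
clock: 11.23
eef_pos: [443.8, 249.9, 204.9]
tcp_rot: [3.136, 0.008, 0.103]
contact_force: [-1.1, -0.3, -0.3]
opening: 1.003
```

```bash
python3 -c "
from h import *
d=shot('wrist','w5'); P=cloud(d); bars(d,P); bars(d,P,44)
plan((448.7,261.2,60,6),(448.7,261.2,36,6))"
```

```text
top 656 c [496.9 382.1] LxW [115.4   2.3] ang -0.3 z 40.2 row,col [138. 150.] 
top 4083 c [448.7 261.4] LxW [119.2  22.1] ang 6.2 z 40.7 row,col [217. 304.] 
top 3463 c [458.9  -3. ] LxW [119.7  24. ] ang 5.6 z 40.4 row,col [246. 622.] edge
top 3882 c [499.1 389.9] LxW [119.8  17.3] ang -0.1 z 44.7 row,col [134. 138.] 
top 1683 c [468.7 263.8] LxW [78.9 21.1] ang 6.1 z 40.9 row,col [193. 303.] 
top 600 c [414.9 257.7] LxW [32.3 21.2] ang 3.8 z 40.9 row,col [264. 306.] 
now 11.2833 [445.5 252.  205.5] [179.8   0.3   5.9] q [ 0.51  0.24  1.92 -0.    1.    1.98] F [0.4 0.7 0.2] op 0.998
-> (448.7, 261.2, 60, 6) rows 3.5
    [0.012, -0.024, 0.364, 0.004, 0.006, -0.002] rows 4
-> (448.7, 261.2, 36, 6) rows 0.6
    [0.0, 0.0, 0.06, 0.0, 0.0, 0.0] rows 1
```

View pics/w5.png

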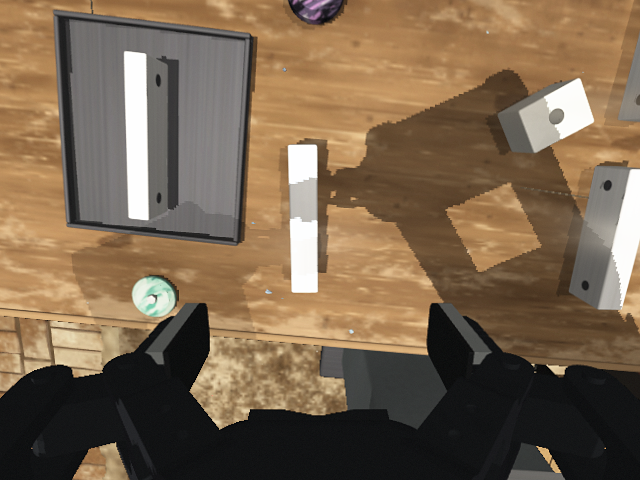

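Bar d stands in the tray at about (140,135). Bar e is centred at (303,217), so I'll grasp it next.

>>> {"name": "carry_out", "arguments": {
  "increments": [
    [[0.012,-0.024,0.1,0.004,0.006,0],[0.012,-0.024,0.2,0.004,0.006,0],[0.012,-0.024,0.3,0.004,0.006,0],[0.012,-0.024,0.38,0.004,0.006,0],[0.012,-0.024,0.424,0.004,0.006,0]]
  ]
}}

```text
clock: 11.7
eef_pos: [448.3, 263.3, 32.2]
tcp_rot: [3.141, 0.002, 0.105]
contact_force: [-0.4, -0.7, -0.5]
opening: 1.007
```

>>> {"name": "carry_out", "arguments": {
  "increments": [
    [[0,0,0,0,0,0],[0,0,0,0,0,0],[0,0,0,0,0,0],[0,0,0,0,0,0],[0,0,0,0,0,0]]
  ],
  "hand": 1,
  "squeeze": 70
}}

```text
clock: 12.12
eef_pos: [450.2, 263.8, 36.8]
tcp_rot: [-3.14, -0.003, 0.105]
contact_force: [0.6, 0.6, 0.1]
opening: 0.297
```

>>> {"name": "carry_out", "arguments": {
  "increments": [
    [[0,0,0,0,0,0],[0,0,0,0,0,0]]
  ]
}}

```text
clock: 12.28
eef_pos: [450.2, 263.8, 37.0]
tcp_rot: [-3.14, -0.003, 0.105]
contact_force: [-0.4, -0.2, 9.5]
opening: 0.245
```

```bash
python3 -c "
from h import *
x,y=bed(-62,-18); print(x,y)
plan((448.7,261.2,150,6),(x,y,150,90+TH))"
```

```text
461.233588861941 -208.35928542766212
now 12.2833 [450.2 263.8  37. ] [-179.9   -0.2    6. ] q [0.53 0.51 2.   0.   0.63 1.99] F [-0.4 -0.2  9.5] op 0.245
-> (448.7, 261.2, 150, 6) rows 2.7
    [-0.004, 0.006, -0.283, -0.001, -0.003, 0.0] rows 3
-> (np.float64(461.233588861941), np.float64(-208.35928542766212), 150, 85.3) rows 11.3
    [-0.03, 0.39, 0.0, 0.0, 0.0, -0.44] rows 4
    [-0.201, 0.336, 0.0, 0.0, 0.0, -0.441] rows 4
    [-0.329, 0.211, 0.0, 0.0, 0.0, -0.44] rows 4
```

>>> {"name": "carry_out", "arguments": {
  "increments": [
    [[0,0,-0.08,0,0,0],[0,0,-0.18,0,0,0],[0,0,-0.27,0,0,0],[0,0,-0.283,0,0,0]]
  ]
}}

```text
clock: 12.62
eef_pos: [451.9, 264.8, 154.8]
tcp_rot: [-3.137, -0.009, 0.105]
contact_force: [2.1, 1.5, -1.8]
opening: 0.237
```

>>> {"name": "carry_out", "arguments": {
  "increments": [
    [[-0.03,0.39,0,0,0,-0.44],[-0.03,0.39,0,0,0,-0.44],[-0.03,0.39,0,0,0,-0.44],[-0.03,0.39,0,0,0,-0.44]]
  ]
}}

```text
clock: 12.95
eef_pos: [453.1, 111.7, 148.7]
tcp_rot: [3.141, -0.001, 0.558]
contact_force: [0.6, -0.0, -3.0]
opening: 0.24
```

>>> {"name": "carry_out", "arguments": {
  "increments": [
    [[-0.201,0.336,0,0,0,-0.441],[-0.201,0.336,0,0,0,-0.441],[-0.201,0.336,0,0,0,-0.441],[-0.201,0.336,0,0,0,-0.441]]
  ]
}}

```text
clock: 13.28
eef_pos: [455.3, -30.5, 148.6]
tcp_rot: [3.141, -0.001, 0.982]
contact_force: [1.1, 0.6, -3.0]
opening: 0.245
```

>>> {"name": "carry_out", "arguments": {
  "increments": [
    [[-0.329,0.211,0,0,0,-0.44],[-0.329,0.211,0,0,0,-0.44],[-0.329,0.211,0,0,0,-0.44],[-0.329,0.211,0,0,0,-0.44],[-0.329,0.211,0,0,0,-0.44]]
  ]
}}

```text
clock: 13.7
eef_pos: [452.2, -189.1, 148.8]
tcp_rot: [3.139, 0.001, 1.443]
contact_force: [0.3, -0.3, -2.3]
opening: 0.243
```

```bash
python3 -c "
from h import *
x,y=bed(-62,-18)
d=shot('wrist','w6'); P=cloud(d)
plan((x,y,45.5,90+TH))
z=P[...,2]; k=(z>90)&(z<135)&(d['range_z']>120)
m=np.zeros_like(k); m[:,280:360]=k[:,280:360]; q=P[m].astype(np.float32); print(len(q), cv2.minAreaRect(q[:,:2].copy()) if len(q)>9 else 0)
"
```

```text
now 13.75 [ 452.2 -189.4  148.7] [1.799e+02 1.000e-01 8.250e+01] q [-0.4   0.28  2.01 -0.    0.85 -0.27] F [ 0.7 -1.7 -2.6] op 0.245
-> (np.float64(461.233588861941), np.float64(-208.35928542766212), 45.5, 85.3) rows 2.5
    [-0.044, 0.028, 0.258, 0.002, 0.001, -0.046] rows 3
255 ((457.1481628417969, -154.4676971435547), (47.233917236328125, 31.725311279296875), 82.95576477050781)
```

View pics/w6.png

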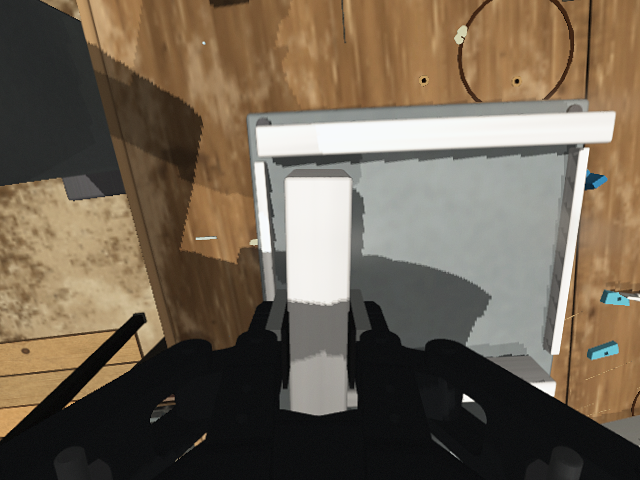

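>>> {"name": "carry_out", "arguments": {
  "increments": [
    [[-0.044,0.028,0.06,0.002,0,-0.046],[-0.044,0.028,0.12,0.002,0,-0.046],[-0.044,0.028,0.18,0.002,0,-0.046],[-0.044,0.028,0.22,0.002,0,-0.046],[-0.044,0.028,0.23,0.002,0,-0.046]]
  ]
}}

```text
clock: 14.17
eef_pos: [459.1, -202.9, 54.0]
tcp_rot: [-3.136, -0.002, 1.485]
contact_force: [-0.9, 0.8, -2.5]
opening: 0.244
```

```bash
python3 -c "
from h import *
x,y=bed(-62,-18)
plan((x,y,45.5,90+TH))
"
```

```text
now 14.1667 [ 459.1 -202.9   54. ] [-1.797e+02 -1.000e-01  8.510e+01] q [-0.42  0.46  2.03 -0.    0.66 -0.33] F [-0.9  0.8 -2.5] op 0.244
-> (np.float64(461.233588861941), np.float64(-208.35928542766212), 45.5, 85.3) rows 0.2
    [-0.013, 0.007, 0.021, -0.006, -0.002, -0.003] rows 1
```

>>> {"name": "carry_out", "arguments": {
  "increments": [
    [[-0.013,0.007,0.01,-0.006,-0.002,-0.003],[-0.013,0.007,0.021,-0.006,-0.002,-0.003],[-0.013,0.007,0.021,-0.006,-0.002,-0.003]]
  ]
}}

```text
clock: 14.42
eef_pos: [463.7, -209.7, 48.2]
tcp_rot: [3.136, 0.002, 1.489]
contact_force: [-0.2, -0.2, -3.1]
opening: 0.248
```

>>> {"name": "carry_out", "arguments": {
  "increments": [
    [[0,0,0,0,0,0],[0,0,0,0,0,0],[0,0,0,0,0,0]]
  ],
  "hand": 0.5
}}

```text
clock: 14.67
eef_pos: [463.8, -209.7, 48.7]
tcp_rot: [3.136, 0.002, 1.489]
contact_force: [-0.0, 0.4, -0.4]
opening: 0.5
```

>>> {"name": "carry_out", "arguments": {
  "increments": [
    [[0,0,-0.1,0,0,0],[0,0,-0.2,0,0,0],[0,0,-0.3,0,0,0],[0,0,-0.4,0,0,0],[0,0,-0.45,0,0,0]]
  ]
}}

```text
clock: 15.08
eef_pos: [464.0, -209.8, 233.2]
tcp_rot: [3.131, 0.004, 1.489]
contact_force: [1.3, -0.8, 0.0]
opening: 0.499
```

```bash
python3 -c "
from h import *
d=shot('wrist','w7'); P=cloud(d); bars(d,P,48.5)
plan((455,-8,210,5.4))
"
```

```text
top 6238 c [ 530.1 -123.9] LxW [209.9  18.5] ang -4.6 z 48.8 row,col [113. 389.] 
top 3544 c [ 464.3 -211. ] LxW [120.2  22. ] ang 85.2 z 48.7 row,col [222. 316.] 
top 1260 c [ 463.2 -299. ] LxW [84.4 14.7] ang -4.8 z 46.6 row,col [319. 322.] 
top 886 c [ 577.4 -308.4] LxW [64.6 13.9] ang -5.1 z 46.8 row,col [319. 447.] 
now 15.1333 [ 465.3 -210.3  235.4] [179.2   0.3  85.3] q [-0.43  0.19  1.9  -0.    1.04 -0.35] F [ 2.4 -1.1  4. ] op 0.499
-> (455, -8, 210, 5.4) rows 11.3
    [0.167, -0.023, 0.02, 0.005, -0.002, 0.444] rows 4
    [0.14, -0.095, 0.02, 0.005, -0.001, 0.444] rows 4
    [0.082, -0.148, 0.021, 0.004, -0.002, 0.444] rows 4
```

View pics/w7.png

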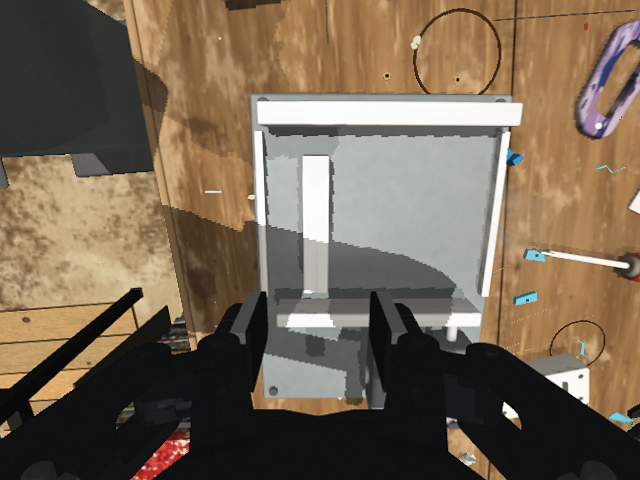

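>>> {"name": "carry_out", "arguments": {
  "increments": [
    [[0.167,-0.023,0.02,0.005,-0.002,0.444],[0.167,-0.023,0.02,0.005,-0.002,0.444],[0.167,-0.023,0.02,0.005,-0.002,0.444],[0.167,-0.023,0.02,0.005,-0.002,0.444]]
  ],
  "hand": 0
}}

```text
clock: 15.47
eef_pos: [458.3, -140.3, 219.9]
tcp_rot: [3.141, 0.003, 1.02]
contact_force: [-0.1, -0.4, 0.5]
opening: 0.995
```

>>> {"name": "carry_out", "arguments": {
  "increments": [
    [[0.14,-0.095,0.02,0.005,-0.001,0.444],[0.14,-0.095,0.02,0.005,-0.001,0.444],[0.14,-0.095,0.02,0.005,-0.001,0.444],[0.14,-0.095,0.02,0.005,-0.001,0.444]]
  ]
}}

```text
clock: 15.8
eef_pos: [455.0, -72.7, 211.5]
tcp_rot: [-3.138, 0.005, 0.555]
contact_force: [0.0, -0.4, 0.5]
opening: 1.001
```

>>> {"name": "carry_out", "arguments": {
  "increments": [
    [[0.082,-0.148,0.021,0.004,-0.002,0.444],[0.082,-0.148,0.021,0.004,-0.002,0.444],[0.082,-0.148,0.021,0.004,-0.002,0.444],[0.082,-0.148,0.021,0.004,-0.002,0.444],[0.082,-0.148,0.021,0.004,-0.002,0.444]]
  ]
}}

```text
clock: 16.22
eef_pos: [451.6, -6.0, 203.3]
tcp_rot: [-3.137, 0.008, 0.09]
contact_force: [0.2, 0.8, 0.0]
opening: 1.0
```

```bash
python3 -c "
from h import *
d=shot('wrist','w8'); P=cloud(d); bars(d,P,40.5)
plan((459,-3,40,5.4))
"
```

```text
top 2761 c [585.3  -4.8] LxW [57.8 21.9] ang 2.7 z 40.8 row,col [ 44. 336.] edge
top 576 c [ 484.9 -110.9] LxW [113.7   1.7] ang -5.0 z 40.6 row,col [195. 460.] 
top 4134 c [458.8  -3.9] LxW [119.5  22.1] ang 5.3 z 40.7 row,col [216. 318.] 
now 16.2667 [451.7  -6.4 203.3] [-179.7    0.5    5.6] q [-0.02  0.15  2.04  0.    0.97  1.45] F [-1.4  0.7 -0.6] op 0.999
-> (459, -3, 40, 5.4) rows 3.9
    [0.022, -0.005, 0.408, -0.004, 0.008, 0.003] rows 4
```

View pics/w8.png

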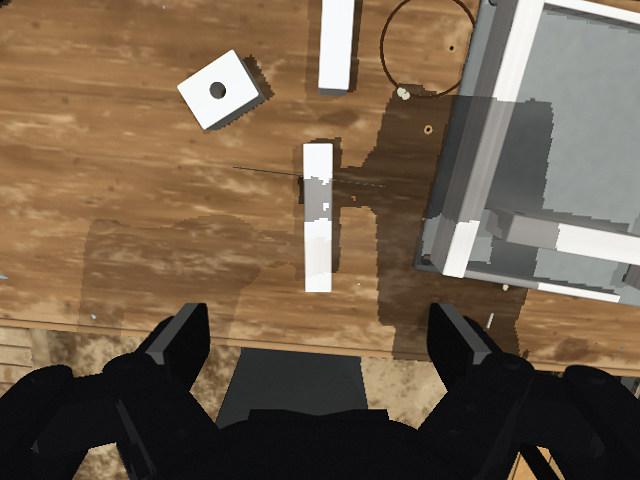

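Bar c is at (318,216), unmoved and centred between the fingers. Descending to it.

>>> {"name": "carry_out", "arguments": {
  "increments": [
    [[0.022,-0.003,0.1,-0.004,0.008,0.005],[0.022,-0.003,0.2,-0.004,0.008,0.005],[0.022,-0.003,0.3,-0.004,0.008,0.005],[0.022,-0.003,0.38,-0.004,0.008,0.005],[0.022,-0.003,0.404,-0.004,0.008,0.005]]
  ]
}}

```text
clock: 16.68
eef_pos: [456.2, -4.3, 38.0]
tcp_rot: [-3.141, 0.006, 0.093]
contact_force: [-1.1, -0.1, 0.1]
opening: 1.0
```

>>> {"name": "carry_out", "arguments": {
  "increments": [
    [[0,0,0,0,0,0],[0,0,0,0,0,0],[0,0,0,0,0,0],[0,0,0,0,0,0],[0,0,0,0,0,0]]
  ],
  "hand": 1
}}

```text
clock: 17.1
eef_pos: [460.1, -4.1, 43.1]
tcp_rot: [-3.142, -0.003, 0.089]
contact_force: [0.4, 0.0, 0.1]
opening: 0.297
```

>>> {"name": "carry_out", "arguments": {
  "increments": [
    [[0,0,0,0,0,0],[0,0,0,0,0,0]]
  ]
}}

```text
clock: 17.27
eef_pos: [460.0, -4.1, 43.2]
tcp_rot: [3.142, -0.002, 0.09]
contact_force: [-2.9, -0.7, 13.6]
opening: 0.243
```

```bash
python3 -c "
from h import *
x,y=bed(2,-18); print(x,y)
plan((459,-4,150,5.4),(x,y,150,90+TH))"
```

```text
525.0183816182953 -213.60334997998473
now 17.2667 [460.   -4.1  43.2] [ 1.8e+02 -1.0e-01  5.1e+00] q [-0.01  0.43  2.13  0.    0.58  1.47] F [-2.9 -0.7 13.6] op 0.243
-> (459, -4, 150, 5.4) rows 2.6
    [-0.002, 0.0, -0.267, 0.0, -0.002, -0.004] rows 3
-> (np.float64(525.0183816182953), np.float64(-213.60334997998473), 150, 85.3) rows 11.3
    [0.038, 0.179, 0.0, 0.0, 0.0, -0.444] rows 4
    [-0.045, 0.177, 0.0, 0.0, 0.0, -0.444] rows 4
    [-0.121, 0.138, 0.0, 0.0, 0.0, -0.444] rows 4
```

>>> {"name": "carry_out", "arguments": {
  "increments": [
    [[0,0,-0.08,0,0,0],[0,0,-0.18,0,0,0],[0,0,-0.26,0,0,0],[0,0,-0.267,0,0,0]]
  ]
}}

```text
clock: 17.6
eef_pos: [462.1, -4.1, 154.1]
tcp_rot: [3.141, -0.009, 0.089]
contact_force: [1.3, 0.2, -1.7]
opening: 0.24
```

>>> {"name": "carry_out", "arguments": {
  "increments": [
    [[0.038,0.179,0,0,0,-0.444],[0.038,0.179,0,0,0,-0.444],[0.038,0.179,0,0,0,-0.444],[0.038,0.179,0,0,0,-0.444]]
  ]
}}

```text
clock: 17.93
eef_pos: [481.0, -75.7, 148.6]
tcp_rot: [3.141, -0.001, 0.558]
contact_force: [-0.0, 1.0, -1.7]
opening: 0.237
```

>>> {"name": "carry_out", "arguments": {
  "increments": [
    [[-0.045,0.177,0,0,0,-0.444],[-0.045,0.177,0,0,0,-0.444],[-0.045,0.177,0,0,0,-0.444],[-0.045,0.177,0,0,0,-0.444]]
  ]
}}

```text
clock: 18.27
eef_pos: [502.8, -145.4, 148.3]
tcp_rot: [3.141, -0.0, 1.024]
contact_force: [0.4, 0.8, -1.7]
opening: 0.241
```

>>> {"name": "carry_out", "arguments": {
  "increments": [
    [[-0.121,0.138,0,0,0,-0.444],[-0.121,0.138,0,0,0,-0.444],[-0.121,0.138,0,0,0,-0.444],[-0.121,0.138,0,0,0,-0.444],[-0.121,0.138,0,0,0,-0.444]]
  ]
}}

```text
clock: 18.68
eef_pos: [523.7, -214.3, 148.0]
tcp_rot: [-3.141, -0.0, 1.487]
contact_force: [-0.3, 1.0, -2.3]
opening: 0.238
```

```bash
python3 -c "
from h import *
x,y=bed(2,-18)
d=shot('wrist','w9')
plan((x,y,70,90+TH),(x,y,51.5,90+TH))
"
```

```text
now 18.7333 [ 523.6 -213.9  148.1] [-180.    -0.    84.9] q [-0.39  0.39  1.85  0.    0.91 -0.3 ] F [ 0.  -0.2 -2.4] op 0.237
-> (np.float64(525.0183816182953), np.float64(-213.60334997998473), 70, 85.3) rows 1.9
    [0.001, 0.003, 0.195, -0.001, 0.0, -0.006] rows 2
-> (np.float64(525.0183816182953), np.float64(-213.60334997998473), 51.5, 85.3) rows 0.4
    [0.0, 0.0, 0.046, 0.0, 0.0, 0.0] rows 1
```

View pics/w9.png

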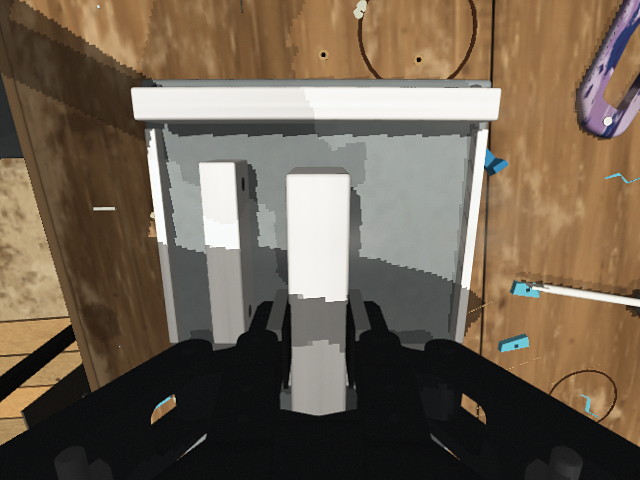

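>>> {"name": "carry_out", "arguments": {
  "increments": [
    [[0.001,0.003,0.08,-0.001,0,-0.006],[0.001,0.003,0.16,-0.001,0,-0.006],[0.001,0.003,0.22,-0.001,0,-0.006],[0.001,0.003,0.235,-0.001,0,-0.006],[0.001,0.003,0.24,-0.001,0,-0.006]]
  ]
}}

```text
clock: 19.15
eef_pos: [524.0, -212.6, 51.5]
tcp_rot: [-3.139, -0.001, 1.488]
contact_force: [-1.0, -0.1, -1.8]
opening: 0.236
```

>>> {"name": "carry_out", "arguments": {
  "increments": [
    [[0,0,0,0,0,0],[0,0,0,0,0,0]]
  ]
}}

```text
clock: 19.32
eef_pos: [525.7, -213.5, 53.1]
tcp_rot: [3.14, 0.0, 1.489]
contact_force: [0.3, -1.0, -2.4]
opening: 0.239
```

>>> {"name": "carry_out", "arguments": {
  "increments": [
    [[0,0,0.001,0,0,0],[0,0,0.001,0,0,0],[0,0,0.001,0,0,0]]
  ],
  "hand": 0.5
}}

```text
clock: 19.57
eef_pos: [525.7, -213.7, 52.6]
tcp_rot: [3.14, 0.0, 1.49]
contact_force: [-0.0, 0.2, 0.1]
opening: 0.501
```

>>> {"name": "carry_out", "arguments": {
  "increments": [
    [[0,0,-0.1,0,0,0],[0,0,-0.2,0,0,0],[0,0,-0.3,0,0,0],[0,0,-0.4,0,0,0],[0,0,-0.45,0,0,0]]
  ]
}}

```text
clock: 19.98
eef_pos: [526.8, -214.2, 237.3]
tcp_rot: [3.135, 0.002, 1.49]
contact_force: [1.4, -0.7, 0.5]
opening: 0.501
```

```bash
python3 -c "
from h import *
d=shot('wrist','w10'); P=cloud(d); bars(d,P,48.5)
plan((610,-6,210,2.5))
"
```

```text
top 6108 c [ 529.8 -123.6] LxW [210.1  18.2] ang -4.6 z 48.7 row,col [115. 311.] 
top 3448 c [ 526.6 -214.9] LxW [119.7  22. ] ang 85.4 z 48.8 row,col [221. 316.] 
top 3491 c [ 464.3 -210.6] LxW [119.4  22.6] ang 85.2 z 48.7 row,col [222. 244.] 
top 1378 c [ 521.1 -303.9] LxW [94.  14.4] ang -4.7 z 46.6 row,col [319. 317.] 
top 311 c [ 538.8 -334. ] LxW [59.6  3.3] ang -3.4 z 49.2 row,col [347. 339.] 
now 20.0333 [ 528.  -214.8  239.7] [179.4   0.2  85.4] q [-0.39  0.28  1.77  0.    1.08 -0.31] F [ 1.4 -1.4  2.4] op 0.504
-> (610, -6, 210, 2.5) rows 11.7
    [0.179, 0.054, 0.025, 0.003, -0.002, 0.46] rows 4
    [0.183, -0.035, 0.024, 0.004, -0.002, 0.461] rows 4
    [0.147, -0.117, 0.025, 0.003, -0.001, 0.46] rows 4
```

View pics/w10.png

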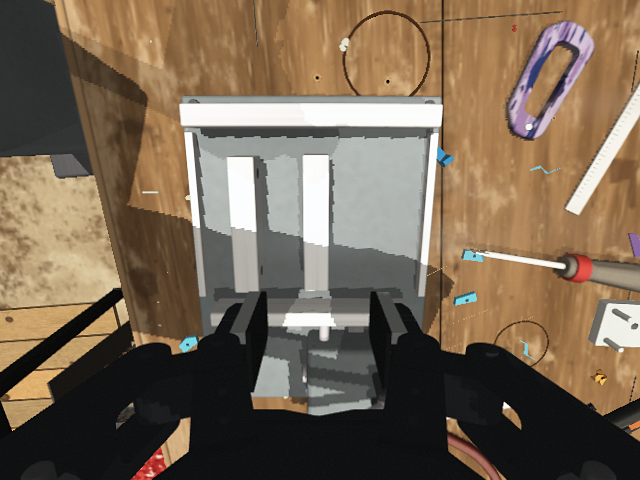

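Two bars stand in the bed, at columns 244 and 316. Now bar b.

>>> {"name": "carry_out", "arguments": {
  "increments": [
    [[0.179,0.054,0.025,0.003,-0.002,0.46],[0.179,0.054,0.025,0.003,-0.002,0.46],[0.179,0.054,0.025,0.003,-0.002,0.46],[0.179,0.054,0.025,0.003,-0.002,0.46]]
  ],
  "hand": 0
}}

```text
clock: 20.37
eef_pos: [552.7, -142.1, 221.7]
tcp_rot: [-3.139, 0.002, 1.005]
contact_force: [0.0, -1.6, -0.4]
opening: 0.996
```

>>> {"name": "carry_out", "arguments": {
  "increments": [
    [[0.183,-0.035,0.024,0.004,-0.002,0.461],[0.183,-0.035,0.024,0.004,-0.002,0.461],[0.183,-0.035,0.024,0.004,-0.002,0.461],[0.183,-0.035,0.024,0.004,-0.002,0.461]]
  ]
}}

```text
clock: 20.7
eef_pos: [579.9, -72.7, 211.8]
tcp_rot: [-3.137, 0.006, 0.522]
contact_force: [-0.1, -0.5, -0.0]
opening: 0.998
```

>>> {"name": "carry_out", "arguments": {
  "increments": [
    [[0.147,-0.117,0.025,0.003,-0.001,0.46],[0.147,-0.117,0.025,0.003,-0.001,0.46],[0.147,-0.117,0.025,0.003,-0.001,0.46],[0.147,-0.117,0.025,0.003,-0.001,0.46],[0.147,-0.117,0.025,0.003,-0.001,0.46]]
  ]
}}

```text
clock: 21.12
eef_pos: [606.8, -3.8, 201.7]
tcp_rot: [-3.138, 0.009, 0.04]
contact_force: [0.5, -0.7, 0.4]
opening: 1.0
```

```bash
python3 -c "
from h import *
d=shot('wrist','w11'); P=cloud(d); bars(d,P,40.5)
plan((617.5,-4,38,2.7))
"
```

```text
top 4231 c [616.7  -3.8] LxW [119.7  22. ] ang 2.3 z 40.7 row,col [212. 320.] 
top 332 c [ 536.  -230.5] LxW [87.1  1.6] ang 84.6 z 40.6 row,col [322. 580.] 
now 21.1667 [606.7  -4.3 201.8] [-179.8    0.5    2.7] q [-0.01  0.38  1.71  0.    1.05  1.51] F [ 0.1 -0.3 -0.5] op 0.998
-> (617.5, -4, 38, 2.7) rows 4.0
    [0.031, 0.002, 0.409, -0.004, 0.009, -0.001] rows 4
```

View pics/w11.png

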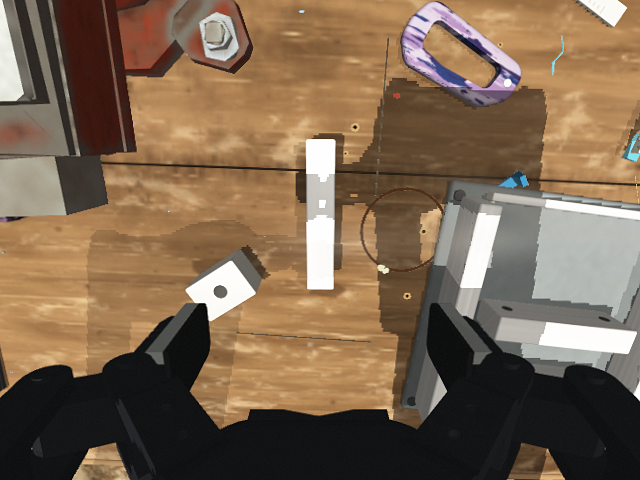

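```bash
python3 -c "
from h import *
for c in ['scene','side','wrist']:
    d=optics.grab_frame(c); P=cloud(d)
    k=(d['range_z']>150)&(P[...,0]>560)&(P[...,0]<720)&(P[...,1]>15)&(P[...,1]<130)&(P[...,2]>45)&(P[...,2]<230)
    q=P[k]; print(c,len(q))
    if len(q):
      print(q.min(0),q.max(0))
      for x in range(600,720,20):
        s=q[(q[:,0]>=x)&(q[:,0]<x+20)]
        if len(s): print(x,'ymin',s[:,1].min().round(),'z at',s[s[:,1].argmin(),2].round(), len(s))
"
```

```text
scene 102
[594.63440142  40.51727834 119.54074405] [691.2342634  129.72424031 229.21854392]
600 ymin 41.0 z at 199.0 46
660 ymin 122.0 z at 135.0 14
680 ymin 126.0 z at 134.0 8
side 410
[594.02610208  31.81619128  59.59130696] [719.97697552 129.97690087 229.91692116]
600 ymin 33.0 z at 211.0 59
620 ymin 129.0 z at 98.0 2
640 ymin 130.0 z at 103.0 1
660 ymin 118.0 z at 128.0 66
680 ymin 114.0 z at 94.0 126
700 ymin 119.0 z at 120.0 128
wrist 9680
[662.60732218 121.8769766   64.7335314 ] [719.98432609 129.99600554 154.00377025]
660 ymin 122.0 z at 124.0 2494
680 ymin 123.0 z at 98.0 3632
700 ymin 124.0 z at 101.0 3554
```

The vice starts at y of about 118 mm there, so the gripper is clear. Descending.

>>> {"name": "carry_out", "arguments": {
  "increments": [
    [[0.029,0.002,0.1,-0.004,0.009,0.004],[0.029,0.002,0.2,-0.004,0.009,0.004],[0.029,0.002,0.3,-0.004,0.009,0.004],[0.029,0.002,0.38,-0.004,0.009,0.004],[0.029,0.002,0.406,-0.004,0.009,0.004]]
  ]
}}

```text
clock: 21.73
eef_pos: [613.7, -4.7, 34.9]
tcp_rot: [-3.142, 0.006, 0.041]
contact_force: [-1.5, -0.7, 0.0]
opening: 0.999
```

>>> {"name": "carry_out", "arguments": {
  "increments": [
    [[0,0,0,0,0,0],[0,0,0,0,0,0],[0,0,0,0,0,0],[0,0,0,0,0,0],[0,0,0,0,0,0]]
  ],
  "hand": 1
}}

```text
clock: 22.15
eef_pos: [618.3, -4.3, 41.5]
tcp_rot: [3.141, -0.004, 0.04]
contact_force: [0.0, 0.1, -0.3]
opening: 0.297
```

>>> {"name": "carry_out", "arguments": {
  "increments": [
    [[0,0,0,0,0,0],[0,0,0,0,0,0]]
  ]
}}

```text
clock: 22.32
eef_pos: [618.3, -4.2, 41.6]
tcp_rot: [3.141, -0.004, 0.04]
contact_force: [-1.2, -0.4, 7.6]
opening: 0.244
```

```bash
python3 -c "
from h import *
x,y=bed(66,-18); print(x,y)
plan((617,-4,150,2.5),(x,y,150,90+TH))"
```

```text
588.8031743746496 -218.84741453230737
now 22.3167 [618.3  -4.2  41.6] [180.   -0.2   2.3] q [-0.01  0.6   1.79 -0.    0.75  1.52] F [-1.2 -0.4  7.6] op 0.244
-> (617, -4, 150, 2.5) rows 2.6
    [-0.002, -0.001, -0.271, 0.0, -0.003, -0.003] rows 3
-> (np.float64(588.8031743746496), np.float64(-218.84741453230737), 150, 85.3) rows 11.7
    [-0.031, 0.178, 0.0, 0.0, 0.0, -0.46] rows 4
    [-0.11, 0.143, 0.0, 0.0, 0.0, -0.46] rows 4
    [-0.164, 0.076, 0.0, 0.001, 0.0, -0.46] rows 4
```

>>> {"name": "carry_out", "arguments": {
  "increments": [
    [[0,0,-0.08,0,0,0],[0,0,-0.18,0,0,0],[0,0,-0.26,0,0,0],[0,0,-0.271,0,0,0]]
  ]
}}

```text
clock: 22.65
eef_pos: [620.3, -4.3, 154.7]
tcp_rot: [3.141, -0.01, 0.04]
contact_force: [2.0, 0.7, -0.8]
opening: 0.238
```

>>> {"name": "carry_out", "arguments": {
  "increments": [
    [[-0.031,0.178,0,0,0,-0.46],[-0.031,0.178,0,0,0,-0.46],[-0.031,0.178,0,0,0,-0.46],[-0.031,0.178,0,0,0,-0.46]]
  ]
}}

```text
clock: 22.98
eef_pos: [606.9, -77.6, 148.2]
tcp_rot: [3.141, -0.0, 0.526]
contact_force: [-0.3, 1.3, -1.5]
opening: 0.245
```

>>> {"name": "carry_out", "arguments": {
  "increments": [
    [[-0.11,0.143,0,0,0,-0.46],[-0.11,0.143,0,0,0,-0.46],[-0.11,0.143,0,0,0,-0.46],[-0.11,0.143,0,0,0,-0.46]]
  ]
}}

```text
clock: 23.32
eef_pos: [597.2, -149.2, 147.9]
tcp_rot: [3.141, 0.0, 1.007]
contact_force: [0.1, 0.2, -1.9]
opening: 0.242
```

>>> {"name": "carry_out", "arguments": {
  "increments": [
    [[-0.164,0.076,0,0,0,-0.46],[-0.164,0.076,0,0,0,-0.46],[-0.164,0.076,0,0,0,-0.46],[-0.164,0.076,0,0,0,-0.46],[-0.164,0.076,0,0,0,-0.46]]
  ]
}}

```text
clock: 23.73
eef_pos: [587.6, -219.6, 147.9]
tcp_rot: [3.141, 0.0, 1.489]
contact_force: [0.0, 0.2, -2.9]
opening: 0.245
```

```bash
python3 -c "
from h import *
x,y=bed(63,-18)
d=shot('wrist','w12')
plan((x,y,50,90+TH))
"
```

```text
now 23.7833 [ 587.8 -219.2  147.9] [180.    0.   84.9] q [-0.36  0.47  1.72 -0.    0.96 -0.27] F [-0.3  0.4 -1.5] op 0.238
-> (np.float64(585.8132622141956), np.float64(-218.60159900641725), 50, 85.3) rows 2.4
    [0.001, -0.005, 0.245, 0.0, 0.0, -0.006] rows 3
```

View pics/w12.png

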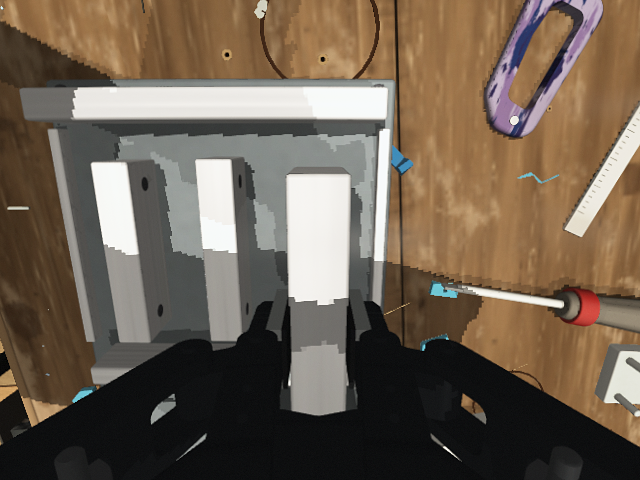

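>>> {"name": "carry_out", "arguments": {
  "increments": [
    [[0.001,-0.009,0.08,0,0,-0.006],[0.001,-0.009,0.16,0,0,-0.006],[0.001,-0.009,0.22,0,0,-0.006],[0.001,-0.009,0.24,0,0,-0.006],[0.001,-0.009,0.244,0,0,-0.006]]
  ]
}}

```text
clock: 24.2
eef_pos: [583.8, -217.6, 49.6]
tcp_rot: [-3.139, -0.0, 1.489]
contact_force: [-0.1, 1.5, -2.1]
opening: 0.241
```

>>> {"name": "carry_out", "arguments": {
  "increments": [
    [[0,0,0,0,0,0],[0,0,0,0,0,0]]
  ]
}}

```text
clock: 24.37
eef_pos: [585.2, -218.2, 51.1]
tcp_rot: [3.14, 0.001, 1.49]
contact_force: [-0.3, 0.6, -2.2]
opening: 0.239
```

```bash
python3 -c "
from h import *
plan((585,-218,50,90+TH))
"
```

```text
now 24.3667 [ 585.2 -218.2   51.1] [179.9   0.   85.4] q [-0.36  0.59  1.77 -0.    0.78 -0.28] F [-0.3  0.6 -2.2] op 0.239
-> (585, -218, 50, 85.3) rows 0.0
    [0.001, 0.0, 0.003, 0.001, 0.001, 0.001] rows 1
```

>>> {"name": "carry_out", "arguments": {
  "increments": [
    [[0,0,0.002,0,0,0],[0,0,0.003,0,0,0]]
  ]
}}

```text
clock: 24.53
eef_pos: [585.0, -218.4, 49.8]
tcp_rot: [3.14, 0.001, 1.491]
contact_force: [0.3, 1.3, -2.3]
opening: 0.242
```

>>> {"name": "carry_out", "arguments": {
  "increments": [
    [[0,0,0,0,0,0],[0,0,0,0,0,0],[0,0,0,0,0,0]]
  ],
  "hand": 0.6
}}

```text
clock: 24.78
eef_pos: [584.9, -218.5, 49.6]
tcp_rot: [3.141, 0.0, 1.491]
contact_force: [-0.8, -0.6, 0.0]
opening: 0.399
```

>>> {"name": "carry_out", "arguments": {
  "increments": [
    [[0,0,-0.1,0,0,0],[0,0,-0.2,0,0,0],[0,0,-0.3,0,0,0],[0,0,-0.4,0,0,0],[0,0,-0.45,0,0,0]]
  ]
}}

```text
clock: 25.2
eef_pos: [586.2, -219.0, 234.7]
tcp_rot: [3.135, 0.002, 1.491]
contact_force: [1.5, -0.4, 0.4]
opening: 0.403
```

```bash
python3 -c "
from h import *
d=shot('wrist','w13'); P=cloud(d); bars(d,P,48.5)
for c in ['scene','side']:
    d=shot(c,c+'13'); P=cloud(d)
    print(c,[(np.round(o['point']).tolist(),round(o['confidence'],2)) for o in nets.tip_of('lever_grip',c)[:2]],[(np.round(o['point']).tolist(),round(o['confidence'],2)) for o in nets.tip_of('block_mid',c)[:2]])
    q=P[(d['range_z']>0)&(np.hypot(P[...,0]-476,P[...,1]+370)<50)&(P[...,2]>155)&(P[...,2]<170)].astype(np.float32); print(len(q),np.median(q,0),cv2.minAreaRect(q[:,:2].copy()))
print(bed(-37.3,-178))
plan((478,-370,240,85))
"
```

```text
top 6221 c [ 529.8 -123.6] LxW [208.8  17.7] ang -4.7 z 48.7 row,col [114. 236.] 
top 3549 c [ 526.6 -214.7] LxW [119.6  22.6] ang 85.6 z 48.7 row,col [222. 247.] 
top 3480 c [ 585.4 -218.6] LxW [119.2  22. ] ang 85.3 z 48.7 row,col [221. 315.] 
top 3647 c [ 464.1 -210.6] LxW [120.   22.9] ang 85.4 z 48.5 row,col [223. 174.] 
top 1160 c [ 462.4 -298.8] LxW [84.2 14.1] ang -4.4 z 46.6 row,col [320. 189.] 
top 963 c [ 577.  -307.9] LxW [65.5 14.4] ang -5.3 z 46.6 row,col [320. 314.] 
top 364 c [ 572.1 -337.1] LxW [67.3  3.4] ang -5.5 z 49.2 row,col [349. 311.] 
scene [([470.0, -367.0, 150.0], 0.73)] [([554.0, 81.0, 19.0], 0.59)]
48 [ 470.80768 -361.58582  160.32281] ((475.3459777832031, -363.81121826171875), (66.57740020751953, 19.546375274658203), 89.07149505615234)
side [] [([547.0, 75.0, 19.0], 0.75)]
147 [ 472.0561  -372.38135  158.66498] ((472.26947021484375, -371.28411865234375), (59.26300811767578, 17.040124893188477), 84.51227569580078)
[ 472.74037094 -369.84514848]
now 25.55 [ 583.6 -218.   227.3] [-179.9   -0.    85.4] q [-0.36  0.38  1.66 -0.    1.11 -0.28] F [-0.7 -0.   0.1] op 0.403
-> (478, -370, 240, 85) rows 4.5
    [-0.4, -0.233, -0.031, -0.002, -0.001, 0.007] rows 5
```

View pics/side13.png

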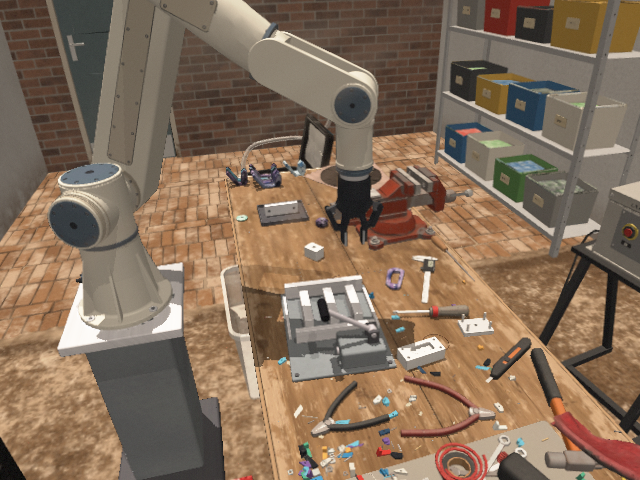

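View pics/w13.png

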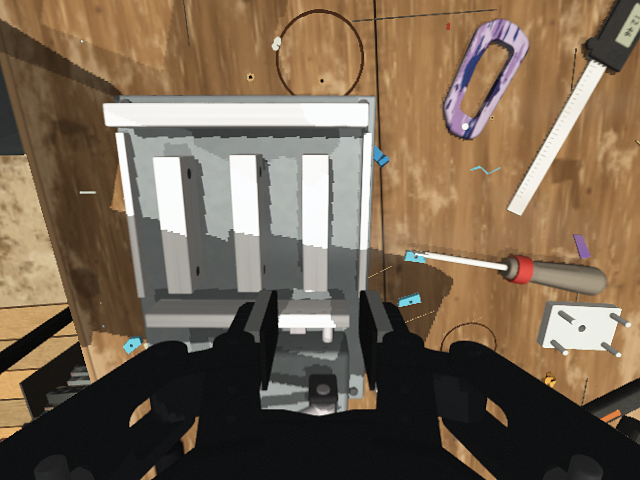

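All three bars stand in the bed at columns 174, 247 and 315, the block is on the bench at (313,251) in the side picture, and d is in the tray. Next I'll go above the lever handle with the fingers shut.

>>> {"name": "carry_out", "arguments": {
  "increments": [
    [[-0.4,-0.233,-0.031,0,0,0],[-0.4,-0.233,-0.031,0,0,0],[-0.4,-0.233,-0.031,0,0,0],[-0.4,-0.233,-0.031,0,0,0],[-0.4,-0.233,-0.031,0,0,0]]
  ],
  "hand": 1
}}

```text
clock: 25.97
eef_pos: [475.9, -373.2, 240.3]
tcp_rot: [-3.139, 0.0, 1.49]
contact_force: [-0.3, -0.1, 0.4]
opening: 0.003
```

```bash
python3 -c "
from h import *
x,y=bed(-39,-178)
plan((x,y,203,85.3))
shot('scene','s14')
"
```

```text
now 25.9667 [ 475.9 -373.2  240.3] [-179.9    0.    85.4] q [-0.67  0.34  1.69 -0.    1.12 -0.59] F [-0.3 -0.1  0.4] op 0.003
-> (np.float64(471.0460873779493), np.float64(-369.7058530170389), 203, 85.3) rows 0.9
    [0.008, -0.012, 0.093, -0.002, 0.0, 0.001] rows 1
```

View pics/s14.png

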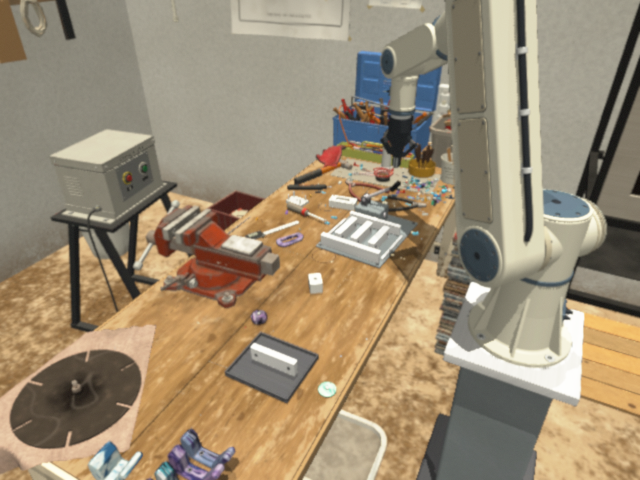

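>>> {"name": "carry_out", "arguments": {
  "increments": [
    [[0.008,-0.012,0.05,0,0,0],[0.008,-0.012,0.093,0,0,0],[0.008,-0.012,0.093,0,0,0]]
  ]
}}

```text
clock: 26.27
eef_pos: [472.1, -365.3, 199.9]
tcp_rot: [-3.136, -0.004, 1.491]
contact_force: [-0.9, 0.4, 0.2]
opening: 0.001
```

>>> {"name": "carry_out", "arguments": {
  "increments": [
    [[0,-0.012,0.05,0,0,0],[0,-0.027,0.1,0,0,0],[0,-0.04,0.148,0,0,0],[0,-0.045,0.17,0,0,0]]
  ]
}}

```text
clock: 26.6
eef_pos: [455.0, -364.8, 134.6]
tcp_rot: [-3.139, -0.001, 1.492]
contact_force: [-3.1, 1.1, 5.9]
opening: -0.001
```

```bash
python3 -c "
from h import *
x,y=bed(-57,-178)
plan((x,y,112,85.3))
shot('side','s15'); shot('wrist','w15')
"
```

```text
now 26.6 [ 455.  -364.8  134.6] [-179.8   -0.    85.5] q [-0.68  0.43  1.82 -0.    0.9  -0.6 ] F [-3.1  1.1  5.9] op -0.001
-> (np.float64(453.1066144152246), np.float64(-368.2309598616982), 112, 85.3) rows 0.6
    [-0.009, -0.004, 0.056, -0.003, -0.001, 0.003] rows 1
```

View pics/s15.png

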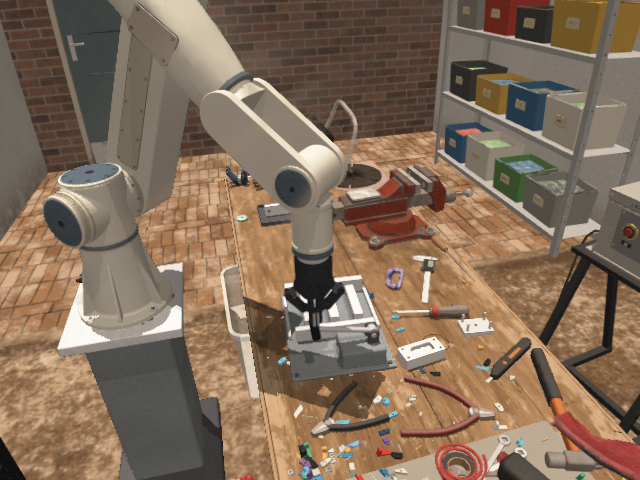

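The shut fingers are on the handle and pressing with about 6 N. I'll push on to full stroke.

>>> {"name": "carry_out", "arguments": {
  "increments": [
    [[-0.006,-0.004,0.03,0,0,0],[-0.006,-0.004,0.05,0,0,0],[-0.006,-0.004,0.055,0,0,0],[-0.006,-0.004,0.055,0,0,0]]
  ]
}}

```text
clock: 27.03
eef_pos: [455.0, -367.8, 114.9]
tcp_rot: [3.142, 0.0, 1.492]
contact_force: [-4.1, 0.5, 6.1]
opening: -0.001
```

```bash
python3 -c "
from h import *
d=shot('wrist','w16'); P=cloud(d); bars(d,P,47.5)
print(sense()['eef_pos'],sense()['contact_force'])
for c in ['side','scene']:
    d=optics.grab_frame(c); print([(np.round(o['point']).tolist(),round(o['confidence'],2)) for o in nets.tip_of('lever_grip',c)[:1]])
"
```

```text
top 3891 c [ 460.1 -253.7] LxW [35.3 21.7] ang 85.1 z 48.8 row,col [ 41. 309.] edge
top 3923 c [ 522.4 -257.1] LxW [34.9 22.5] ang 85.6 z 48.8 row,col [ 39. 443.] edge
top 4156 c [ 580.7 -261.6] LxW [35.  23.8] ang 84.6 z 48.8 row,col [ 40. 567.] edge
top 11063 c [ 515.3 -295.2] LxW [189.8  14.1] ang -4.9 z 46.8 row,col [126. 425.] 
top 425 c [ 506.  -354.2] LxW [48.9  8.3] ang 74.5 z 48.3 row,col [237. 412.] 
[ 454.98878964 -367.75787252  115.14321726] [-5.74325039  0.50542344  5.57700052]
[([451.0, -367.0, 84.0], 0.77)]
[([588.0, -218.0, 24.0], 0.31)]
```

View pics/w16.png

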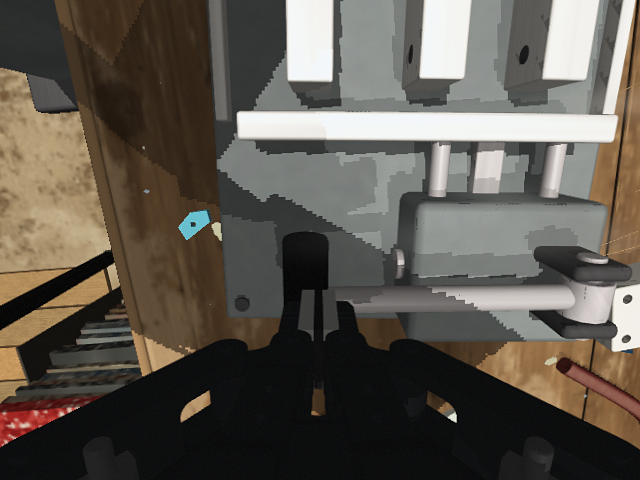

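>>> {"name": "carry_out", "arguments": {
  "increments": [
    [[0,0,0.01,0,0,0],[0,0,0.018,0,0,0],[0,0,0.018,0,0,0],[0,0,0.018,0,0,0]]
  ]
}}

```text
clock: 27.62
eef_pos: [455.2, -368.0, 108.2]
tcp_rot: [3.141, 0.001, 1.492]
contact_force: [-3.2, -0.7, 5.1]
opening: 0.0
```

```bash
python3 -c "
from h import *
d=optics.grab_frame('wrist'); P=cloud(d); bars(d,P,47.5,minpts=6000)
x,y=bed(-39,-178)
plan((x,y,205,85.3))"
```

```text
top 11956 c [ 515.9 -294.4] LxW [190.1  14.4] ang -4.8 z 46.8 row,col [123. 429.] 
now 27.6667 [ 455.2 -367.9  108.3] [180.    0.   85.5] q [-0.68  0.47  1.83 -0.    0.84 -0.6 ] F [-4.  -0.4  5.6] op 0.002
-> (np.float64(471.0460873779493), np.float64(-369.7058530170389), 205, 85.3) rows 2.4
    [-0.001, 0.04, -0.242, 0.001, 0.001, 0.003] rows 3
```

>>> {"name": "carry_out", "arguments": {
  "increments": [
    [[0,0,0.006,0,0,0],[0,0,0.011,0,0,0],[0,0,0.011,0,0,0]]
  ]
}}

```text
clock: 27.92
eef_pos: [455.3, -368.0, 103.7]
tcp_rot: [3.14, 0.001, 1.492]
contact_force: [-3.2, -0.6, 5.1]
opening: -0.0
```

```bash
python3 -c "
from h import *
d=optics.grab_frame('wrist'); P=cloud(d); bars(d,P,47.5,minpts=6000)
x,y=bed(-39,-178)
plan((x,y,205,85.3))"
```

```text
top 12569 c [ 515.6 -293.6] LxW [189.8  14.4] ang -4.9 z 46.8 row,col [121. 432.] 
now 27.9667 [ 455.3 -368.   103.8] [179.9   0.   85.5] q [-0.68  0.47  1.84 -0.    0.83 -0.6 ] F [-4.1 -0.2  5.6] op 0.002
-> (np.float64(471.0460873779493), np.float64(-369.7058530170389), 205, 85.3) rows 2.5
    [-0.001, 0.04, -0.253, 0.001, 0.001, 0.003] rows 3
```

>>> {"name": "carry_out", "arguments": {
  "increments": [
    [[0,0,0.005,0,0,0],[0,0,0.009,0,0,0],[0,0,0.009,0,0,0]]
  ]
}}

```text
clock: 28.22
eef_pos: [455.4, -368.0, 100.2]
tcp_rot: [3.14, 0.001, 1.491]
contact_force: [-2.9, -0.0, 5.3]
opening: 0.003
```

```bash
python3 -c "
from h import *
d=optics.grab_frame('wrist'); P=cloud(d); bars(d,P,47.5,minpts=6000)
x,y=bed(-39,-178)
plan((x,y,205,85.3))"
```

```text
top 13056 c [ 515.4 -293.2] LxW [189.6  14.5] ang -4.7 z 46.8 row,col [120. 433.] edge
now 28.2667 [ 455.4 -368.   100.3] [179.9   0.   85.5] q [-0.68  0.48  1.84  0.    0.83 -0.6 ] F [-2.4  0.3  6.4] op -0.001
-> (np.float64(471.0460873779493), np.float64(-369.7058530170389), 205, 85.3) rows 2.6
    [-0.001, 0.04, -0.262, 0.001, 0.001, 0.003] rows 3
```

>>> {"name": "carry_out", "arguments": {
  "increments": [
    [[0,0,0.005,0,0,0],[0,0,0.009,0,0,0],[0,0,0.009,0,0,0]]
  ]
}}

```text
clock: 28.52
eef_pos: [455.5, -368.0, 96.9]
tcp_rot: [3.14, 0.001, 1.491]
contact_force: [-4.2, -0.5, 7.3]
opening: 0.005
```

```bash
python3 -c "
from h import *
x,y=bed(-39,-178)
plan((x,y,205,85.3))"
```

```text
now 28.5167 [ 455.5 -368.    96.9] [1.799e+02 1.000e-01 8.550e+01] q [-0.68  0.48  1.84  0.    0.82 -0.6 ] F [-4.2 -0.5  7.3] op 0.005
-> (np.float64(471.0460873779493), np.float64(-369.7058530170389), 205, 85.3) rows 2.6
    [-0.001, 0.039, -0.27, 0.001, 0.001, 0.003] rows 3
```

>>> {"name": "carry_out", "arguments": {
  "increments": [
    [[0,0.005,-0.08,0,0,0],[0,0.015,-0.16,0,0,0],[0,0.03,-0.23,0,0,0],[0,0.039,-0.26,0,0,0],[0,0.039,-0.26,0,0,0]]
  ]
}}

```text
clock: 28.93
eef_pos: [473.3, -370.2, 204.1]
tcp_rot: [3.134, 0.004, 1.492]
contact_force: [0.8, -0.8, 0.1]
opening: 0.003
```

>>> {"name": "carry_out", "arguments": {
  "increments": [
    [[0,0,0,0,0,0],[0,0,0,0,0,0],[0,0,0,0,0,0]]
  ]
}}

```text
clock: 29.18
eef_pos: [469.5, -368.2, 198.2]
tcp_rot: [-3.14, -0.001, 1.491]
contact_force: [-0.0, -0.1, 0.4]
opening: 0.002
```

```bash
python3 -c "
from h import *
d=shot('wrist','w17'); P=cloud(d); bars(d,P,47.5,minpts=3000)
shot('side','s17')
q=cloud(optics.grab_frame('side'));
d=optics.grab_frame('side'); print([(np.round(o['point']).tolist(),round(o['confidence'],2)) for o in nets.tip_of('lever_grip','side')[:1]])
x,y=bed(-58,-178)
plan((x,y,97,85.3))"
```

```text
top 3354 c [ 461.7 -239. ] LxW [63.4 22.2] ang 85.4 z 48.8 row,col [ 51. 291.] edge
top 3457 c [ 582.3 -247.8] LxW [62.9 23. ] ang 85.1 z 48.9 row,col [ 50. 470.] edge
top 5384 c [ 515.7 -292.7] LxW [189.6  14.1] ang -5.0 z 46.7 row,col [129. 374.] 
[([473.0, -370.0, 151.0], 0.81)]
now 29.4333 [ 469.9 -368.8  198.9] [-180.    -0.    85.4] q [-0.67  0.37  1.74 -0.    1.03 -0.59] F [0.4 0.3 0.3] op 0.0
-> (np.float64(452.1099770284066), np.float64(-368.1490213530682), 97, 85.3) rows 2.5
    [-0.002, -0.044, 0.255, -0.001, 0.0, 0.002] rows 3
```

View pics/w17.png

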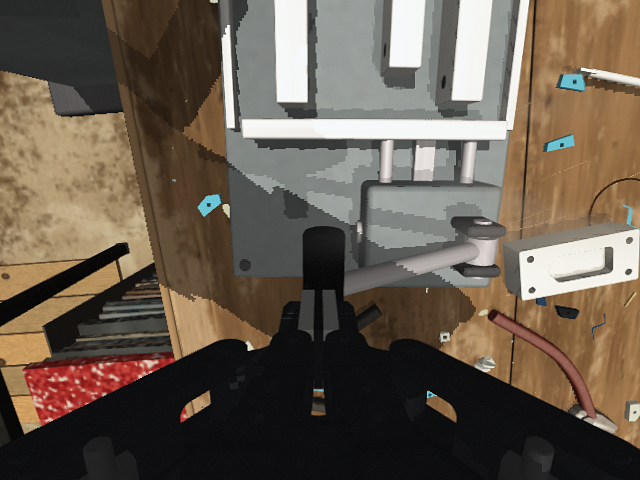

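The lever is back up. The middle bar now ends at row 67 instead of about row 103, so it has been knocked. I'll look at the whole bed.

```bash
python3 -c "
from h import *
for c in ['side','scene']:
    d=shot(c,c+'18'); P=cloud(d); bars(d,P,48.5,minpts=60)
i=cv2.imread('pics/side18.png')[250:400,240:440]; cv2.imwrite('pics/side18z.png',cv2.resize(i,None,fx=4,fy=4))
i=cv2.imread('pics/scene18.png')[190:280,300:440]; cv2.imwrite('pics/scene18z.png',cv2.resize(i,None,fx=5,fy=5))
"
```

```text
top 189 c [ 543.5 -201.8] LxW [109.3  21.9] ang 84.6 z 46.7 row,col [298. 336.] 
top 221 c [ 585.4 -220. ] LxW [121.1  22.1] ang 85.5 z 46.7 row,col [300. 354.] 
top 129 c [ 462.1 -237.9] LxW [67.5 21.5] ang 84.5 z 46.5 row,col [312. 307.] 
top 148 c [ 860.9 -761.1] LxW [47.7 16.3] ang -83.7 z 48.1 row,col [455. 596.] 
top 108 c [ 587.6 -209.3] LxW [110.8  25.8] ang 86.6 z 48.7 row,col [226. 344.] 
top 249 c [ 551.6 -165.8] LxW [155.5  95.1] ang -68.9 z 48.4 row,col [236. 352.] 
top 133 c [ 464.9 -208.6] LxW [122.1  22.5] ang 85.7 z 48.5 row,col [235. 378.] 
top 62 c [ 451.5 -114.6] LxW [52.3 22.1] ang -1.4 z 48.5 row,col [250. 372.] 
top 165 c [641.6 751.9] LxW [52.5 12.3] ang -84.2 z 48.3 row,col [457. 104.] 
top 78 c [518.4 690.1] LxW [28.4 11.4] ang 72.9 z 47.8 row,col [455. 178.] 
top 80 c [518.  724.3] LxW [28.2 11.3] ang 88.2 z 48.8 row,col [472. 165.]
```

View pics/side18z.png

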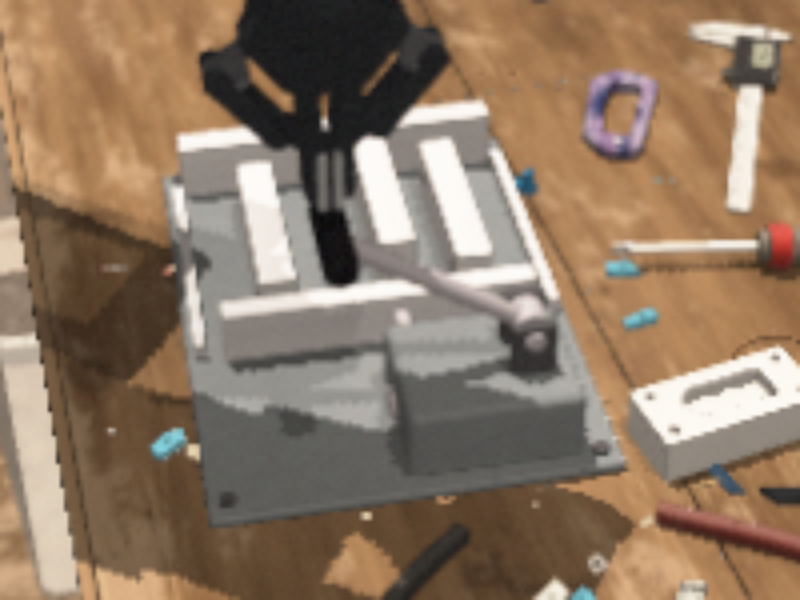

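View pics/scene18z.png

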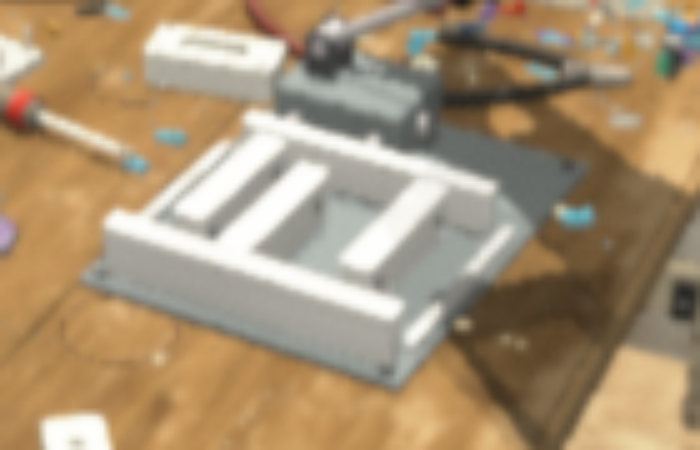

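The knocked bar c still stands along the bed, now at the fence at about (544,-197), so nothing needs mending. Second stroke next.

>>> {"name": "carry_out", "arguments": {
  "increments": [
    [[0,-0.008,0.05,0,0,0],[0,-0.022,0.11,0,0,0],[0,-0.036,0.17,0,0,0],[0,-0.042,0.22,0,0,0],[0,-0.042,0.245,0,0,0]]
  ]
}}

```text
clock: 29.95
eef_pos: [452.2, -367.6, 99.9]
tcp_rot: [-3.14, -0.0, 1.491]
contact_force: [-4.8, 0.5, 6.8]
opening: 0.003
```

>>> {"name": "carry_out", "arguments": {
  "increments": [
    [[0,0,0.005,0,0,0],[0,0,0.012,0,0,0],[0,0,0.012,0,0,0],[0,0,0.012,0,0,0]]
  ]
}}

```text
clock: 30.28
eef_pos: [453.4, -367.6, 97.6]
tcp_rot: [-3.141, -0.0, 1.491]
contact_force: [-5.0, 0.6, 5.3]
opening: -0.003
```

```bash
python3 -c "
from h import *
d=optics.grab_frame('wrist'); P=cloud(d); bars(d,P,47.5,minpts=6000)
x,y=bed(-39,-178)
plan((x,y,201,85.3))"
```

```text
top 17647 c [ 515.3 -268.3] LxW [185.3  43.5] ang -5.1 z 47.0 row,col [ 82. 408.] edge
now 30.3333 [ 453.4 -367.6   97.6] [-180.     0.    85.5] q [-0.68  0.48  1.84 -0.    0.82 -0.6 ] F [-2.2 -0.1  5.6] op 0.001
-> (np.float64(471.0460873779493), np.float64(-369.7058530170389), 201, 85.3) rows 2.5
    [-0.002, 0.044, -0.258, 0.0, 0.0, 0.003] rows 3
```

>>> {"name": "carry_out", "arguments": {
  "increments": [
    [[0,0,0.005,0,0,0],[0,0,0.005,0,0,0]]
  ]
}}

```text
clock: 30.5
eef_pos: [453.7, -367.7, 96.8]
tcp_rot: [3.141, 0.0, 1.491]
contact_force: [-6.8, 2.9, 14.4]
opening: 0.001
```

>>> {"name": "carry_out", "arguments": {
  "increments": [
    [[0,0.005,-0.08,0,0,0],[0,0.015,-0.16,0,0,0],[0,0.03,-0.23,0,0,0],[0,0.042,-0.26,0,0,0],[0,0.042,-0.26,0,0,0]]
  ]
}}

```text
clock: 30.92
eef_pos: [473.2, -370.3, 203.4]
tcp_rot: [3.134, 0.004, 1.492]
contact_force: [0.5, -0.8, -0.6]
opening: -0.0
```

>>> {"name": "carry_out", "arguments": {
  "increments": [
    [[0,0,0,0,0,0],[0,0,0,0,0,0],[0,0,0,0,0,0]]
  ]
}}

```text
clock: 31.17
eef_pos: [469.4, -368.3, 197.4]
tcp_rot: [-3.14, -0.001, 1.491]
contact_force: [-0.4, 0.9, -0.4]
opening: 0.001
```

```bash
python3 -c "
from h import *
d=shot('wrist','w19')
x,y=bed(-58,-178)
d=optics.grab_frame('side'); print([(np.round(o['point']).tolist(),round(o['confidence'],2)) for o in nets.tip_of('lever_grip','side')[:1]])
plan((x,y,96,85.3))"
```

```text
[([472.0, -370.0, 151.0], 0.92)]
now 31.3167 [ 469.7 -368.5  197.7] [-179.9   -0.    85.4] q [-0.67  0.37  1.75  0.    1.03 -0.59] F [-0.4 -1.1  0.2] op -0.002
-> (np.float64(452.1099770284066), np.float64(-368.1490213530682), 96, 85.3) rows 2.5
    [-0.003, -0.043, 0.254, -0.001, -0.001, 0.002] rows 3
```

View pics/w19.png

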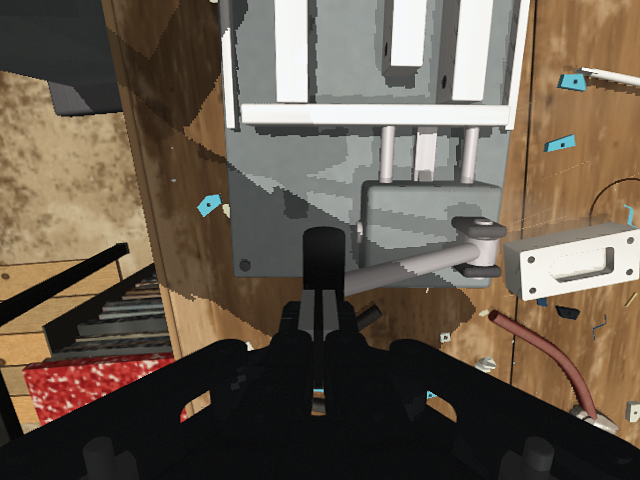

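The second stroke reached the hard stop at 14 N, and the jaw is up to the two outer bars. Third stroke.

>>> {"name": "carry_out", "arguments": {
  "increments": [
    [[0,-0.008,0.05,0,0,0],[0,-0.022,0.11,0,0,0],[0,-0.036,0.17,0,0,0],[0,-0.042,0.22,0,0,0],[0,-0.042,0.245,0,0,0]]
  ]
}}

```text
clock: 31.73
eef_pos: [451.9, -367.5, 98.7]
tcp_rot: [-3.139, -0.0, 1.491]
contact_force: [-4.5, -0.5, 6.9]
opening: -0.001
```

>>> {"name": "carry_out", "arguments": {
  "increments": [
    [[0,0,0.005,0,0,0],[0,0,0.012,0,0,0],[0,0,0.014,0,0,0],[0,0,0.014,0,0,0]]
  ]
}}

```text
clock: 32.07
eef_pos: [452.6, -367.4, 96.7]
tcp_rot: [-3.14, -0.001, 1.491]
contact_force: [-10.9, 2.6, 17.7]
opening: 0.0
```

>>> {"name": "carry_out", "arguments": {
  "increments": [
    [[0,0.005,-0.08,0,0,0],[0,0.015,-0.16,0,0,0],[0,0.03,-0.23,0,0,0],[0,0.042,-0.26,0,0,0],[0,0.042,-0.26,0,0,0]]
  ]
}}

```text
clock: 32.48
eef_pos: [473.0, -370.1, 203.4]
tcp_rot: [3.135, 0.004, 1.492]
contact_force: [1.6, 1.2, 0.5]
opening: -0.004
```

>>> {"name": "carry_out", "arguments": {
  "increments": [
    [[0,0,0,0,0,0],[0,0,0,0,0,0],[0,0,0,0,0,0]]
  ]
}}

```text
clock: 32.73
eef_pos: [469.3, -368.2, 197.7]
tcp_rot: [-3.14, -0.001, 1.491]
contact_force: [-0.5, -1.5, -0.2]
opening: -0.001
```

```bash
python3 -c "
from h import *
d=shot('wrist','w20')
x,y=bed(-58,-178)
d=optics.grab_frame('side'); print([(np.round(o['point']).tolist(),round(o['confidence'],2)) for o in nets.tip_of('lever_grip','side')[:1]])
plan((x,y,96,85.3))"
```

```text
[([476.0, -371.0, 151.0], 0.86)]
now 32.8833 [ 469.6 -368.5  198. ] [-1.799e+02 -1.000e-01  8.540e+01] q [-0.67  0.37  1.75  0.    1.03 -0.59] F [-0.8  0.  -0.2] op 0.003
-> (np.float64(452.1099770284066), np.float64(-368.1490213530682), 96, 85.3) rows 2.5
    [-0.003, -0.043, 0.255, -0.001, -0.001, 0.002] rows 3
```

View pics/w20.png

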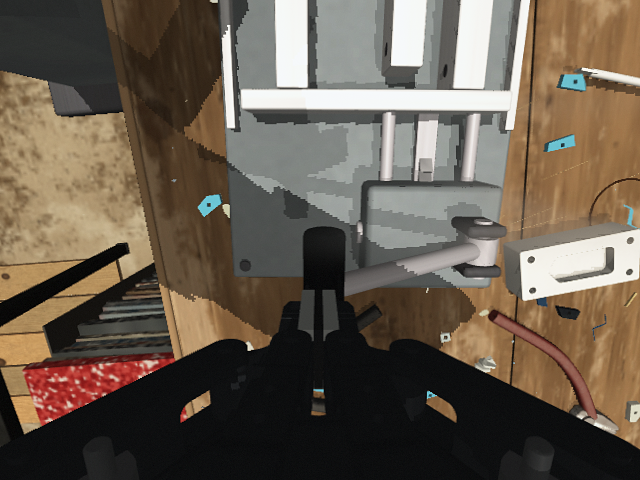

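The jaw has advanced again and the lever is up. Fourth stroke.

>>> {"name": "carry_out", "arguments": {
  "increments": [
    [[0,-0.008,0.05,0,0,0],[0,-0.022,0.11,0,0,0],[0,-0.036,0.17,0,0,0],[0,-0.042,0.22,0,0,0],[0,-0.042,0.245,0,0,0]]
  ]
}}

```text
clock: 33.3
eef_pos: [451.8, -367.4, 99.0]
tcp_rot: [-3.139, -0.001, 1.491]
contact_force: [-2.7, 0.6, 7.1]
opening: 0.002
```

>>> {"name": "carry_out", "arguments": {
  "increments": [
    [[0,0,0.005,0,0,0],[0,0,0.012,0,0,0],[0,0,0.014,0,0,0],[0,0,0.014,0,0,0]]
  ]
}}

```text
clock: 33.63
eef_pos: [452.8, -367.4, 96.8]
tcp_rot: [-3.14, -0.001, 1.491]
contact_force: [-8.0, 1.6, 13.6]
opening: 0.001
```

>>> {"name": "carry_out", "arguments": {
  "increments": [
    [[0,0.005,-0.08,0,0,0],[0,0.015,-0.16,0,0,0],[0,0.03,-0.23,0,0,0],[0,0.042,-0.28,0,0,0],[0,0.042,-0.32,0,0,0]]
  ]
}}

```text
clock: 34.05
eef_pos: [472.0, -369.3, 226.6]
tcp_rot: [3.138, 0.002, 1.492]
contact_force: [0.0, 1.1, -0.9]
opening: -0.002
```

>>> {"name": "carry_out", "arguments": {
  "increments": [
    [[0.1,0,-0.02,0,0,0],[0.2,0.05,-0.04,0,0,0],[0.3,0.1,-0.06,0,0,0],[0.38,0.13,-0.08,0,0,0],[0.38,0.13,-0.08,0,0,0]]
  ]
}}

```text
clock: 34.47
eef_pos: [537.7, -216.2, 258.0]
tcp_rot: [3.137, -0.002, 1.495]
contact_force: [-0.3, 0.7, 1.2]
opening: -0.001
```

>>> {"name": "carry_out", "arguments": {
  "increments": [
    [[0,0,0,0,0,0],[0,0,0,0,0,0]]
  ]
}}

```text
clock: 34.63
eef_pos: [534.2, -221.3, 255.7]
tcp_rot: [3.141, 0.0, 1.493]
contact_force: [0.3, -0.6, -1.5]
opening: -0.004
```

```bash
python3 -c "
from h import *
d=shot('wrist','w21'); P=cloud(d); bars(d,P,48.5)
shot('scene','scene21')
d=shot('side','side21')
print([(np.round(o['point']).tolist(),round(o['confidence'],2)) for o in nets.tip_of('lever_grip','side')[:1]],[(np.round(o['point']).tolist(),round(o['confidence'],2)) for o in nets.tip_of('block_mid','side')[:1]])
plan()"
```

```text
top 8795 c [ 525.8 -183.1] LxW [210.  137.9] ang -4.5 z 48.7 row,col [138. 312.] 
top 9301 c [ 523. -203.] LxW [188.5 134. ] ang -4.8 z 48.3 row,col [212. 305.] 
[([476.0, -370.0, 144.0], 0.58)] [([548.0, 80.0, 18.0], 0.6)]
now 34.8833 [ 533.5 -222.5  255.3] [-180.     0.    85.3] q [-0.4   0.28  1.73 -0.    1.13 -0.32] F [-1.   0.   0.2] op -0.001
```

View pics/w21.png

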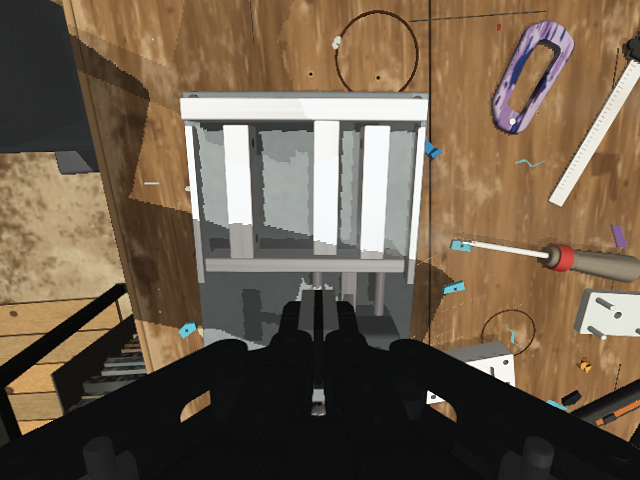

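View pics/scene21.png

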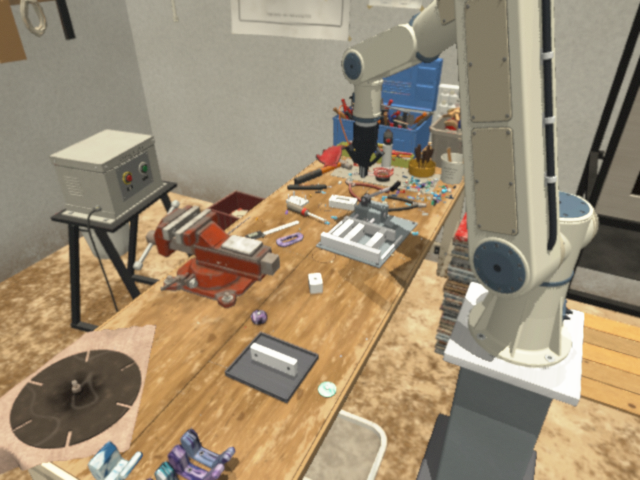

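The bars are tight between jaw and fence: jaw plus bars measures 134 mm, and fence plus bars 138 mm. One last check on the lever and the knock-sensitive items, then I'll hand in.

```bash
python3 -c "
from h import *
for c in ['scene','side']:
    d=optics.grab_frame(c); P=cloud(d)
    k=(d['range_z']>0)&(np.hypot(P[...,0]-474,P[...,1]+370)<45)&(P[...,2]>60)&(P[...,2]<190); q=P[k]; print(c,len(q),np.percentile(q[:,2],[50,95]).round() if len(q) else '')
    for t in ['lever_grip','block_mid','knob_v','disc_g','snap_c','bar_d_mid']:
        print(t,[(np.round(o['point']).tolist(),round(o['confidence'],2)) for o in nets.tip_of(t,c)[:1]])
d=optics.grab_frame('wrist'); P=cloud(d); k=(d['range_z']>0)&(P[...,0]>430)&(P[...,0]<500)&(abs(P[...,2]-46.7)<1.5)&(P[...,1]<-240); q=P[k].astype(np.float32); print(len(q),cv2.minAreaRect(q[:,:2].copy()) if len(q)>5 else 0)
"
```

```text
scene 104 [154. 163.]
lever_grip [([471.0, -372.0, 150.0], 0.64)]
block_mid [([551.0, 81.0, 17.0], 0.55)]
knob_v [([624.0, 266.0, -2.0], 0.56)]
disc_g [([355.0, 390.0, -0.0], 0.63)]
snap_c [([741.0, -107.0, 5.0], 0.8)]
bar_d_mid [([500.0, 386.0, 24.0], 0.56)]
side 315 [154. 160.]
lever_grip [([474.0, -370.0, 153.0], 0.84)]
block_mid [([549.0, 79.0, 17.0], 0.57)]
knob_v [([619.0, 270.0, -1.0], 0.42)]
disc_g [([355.0, 394.0, -2.0], 0.61)]
snap_c [([742.0, -110.0, -4.0], 0.68)]
bar_d_mid [([499.0, 392.0, 22.0], 0.55)]
1026 ((465.52545166015625, -252.60304260253906), (24.84463119506836, 70.00401306152344), 85.71115112304688)
```

```bash
python3 -c "
from rig import r
print(r.sign_off())"
```

```text
the job is handed in; nothing more can be done
None
```

I handed the job in at about 35 s of the 210 s allowed; the interface gave no verdict. My last checks found nothing out of place.

- **Mould block:** it is out of the clamp bed and on the bare bench at about (550, 80) mm.
- **Gauging:** only four bars were present, and bar a was absent. Pinching read about 15 mm on d (undersize, now standing in the tray) and about 21 mm on b, c and e (full, standing in the bed along its length).
- **Pumping:** four lever strokes reached the hard stop, and the lever sprang back up each time.
- **Last look:** jaw plus bars measured 134 mm and fence plus bars 138 mm, so the bars are tight between jaw and fence and the jaw is fully home. The lever handle is at about 151 mm, its rest height. The knob, disc and snap-hook blank read within a few millimetres of where they started.

**Disagreements:**
- Bar c was knocked about 2 cm aside during the first stroke, still standing and aligned. I left it, and it ended against the fence with the others.
- One side-camera reading put the lever handle at 144 mm; the repeat readings gave 150 and 153 mm.

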